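Unload the heel mould onto the cooling rack

ROBOT

A 6-joint arm with a two-finger parallel gripper is mounted at the origin on the work surface. World frame = base frame: x ahead of the robot, y to its left, z up, the work surface at z = 0. Lengths are in mm, angles in rad, forces in N, time in s.
With the tool pointing down it reaches from about 325 to 900 mm from the base axis. Payload 3.5 kg.
Tool frame: the origin (TCP) lies midway between the tips of the shut fingers; the grasp point (between the pads) lies 19 mm behind it (ctrl.tcp_to_grasp is the z of the grasp point in the tool frame, in mm); z points along the fingers, y is the line along which they close (so a half turn about z gives the same grasp; the last joint's range is limited). The gripper opens to 85 mm and grips with 20 to 120 N. Pads are 22 mm wide; open, the fingers measure 114 mm over their backs; the gripper's body (76 mm by 85 mm) begins 54 mm behind the grasp point. The pads swing forward as they close: fully open they stand 13 mm farther back than shut.
Start: joints at [1.019, 0.276, -0.026, 1.268, 0, 1.467], TCP at [271.183, 563.1, 231.313] pointing down, gripper open.
Joint ranges: [-3.12, 3.12], [-0.85, 1.88], [-1.08, 1.24], [-1.95, 2.15], [-1.57, 1.53], [-3.14, 3.14]. Speed limits (rad/s): [2.57, 2.57, 3.14, 3.14, 3.14, 3.14].

INTERFACE

Orientations are given as a unit quaternion [w, x, y, z].
In Python, from station import ctrl gives the robot as it stands.
- The arm moves only by the tool send_rows, never from a script. Its argument "commands" is a list of rows, each a list of 5 numbers: the shift along the tool's x, y, z normalised to -1 to 1, where 1 is 0.3 m, then the turn about the tool's z normalised to -1 to 1, where 1 is pi/2 rad, then the opening, from -1 (shut) to 1 (fully open). A call has 1 to 12 rows; each row is the pose to reach, as a shift and turn from the pose commanded when the call began, along the tool's axes at that moment; what a row does not reach only later rows make up. A row lasts 1/12 s, in which the tool goes at most 41.7 mm and 7.16 degrees, less where a joint would pass 70% of its speed; a pose out of reach is approached as far as the arm can. A call with a number of a shift or a turn outside -1 to 1 is refused whole. A call with a gripper value outside its range is refused whole. The fingers move at their own pace and stop on an object; "force" is the grip in N (left out, the last holds). Time passes only in rows, so rows that repeat a pose let the fingers close. It gives the time, the measured TCP pose, the force, the opening and the grip force at its end, in the units of the state.
- ctrl.state(): the state, without advancing time (a new reading comes with each control period).
- ctrl.grab_frame(name): name is "scene" or "side" or "wrist"; returns a dict with "img" (480x640x3 uint8, red, green, blue), "fovy" (degrees; the focal length in pixels is half the picture's height over the tangent of half this angle, whatever the lens; pixels are square), "cx", "cy" (the principal point, pixels), "dist_coeffs" ([k1, k2, p1, p2, k3] as OpenCV has them; the pictures are not rectified), "rvec" (rotation vector, rad) and "tvec" (3), from world to camera coordinates, as OpenCV has them; the wrist camera has in their place "mount" (4x4, takes a point from camera to tool coordinates, whose origin is the TCP and whose axes are the flange's). Camera axes: x right, y down, z forward; pixel columns grow to the right and rows downward; lengths in mm; the calibration is good to about 2 mm. A picture is of the moment at which its call begins: read the wrist's pose just before it. There is no depth.
- ctrl.finish_job(): hands the job in; it is judged then, once.
The state is a dict: "time": time; "joint_positions": joint angles; "qd": joint speeds; "effort": joint torques, N m; "position": TCP position; "ee_rot": TCP orientation; "force": force on the tool from outside, world axes, zero at the start; "ft_torque": the same for the moment, N m; "finger_gap": opening from 0.0 (shut) to 1.0 (fully open); "grip_force": force on a finger pad.
Only numpy, scipy, OpenCV 4.12 (cv2) and the standard library are available. Lean on these libraries where they do the work, as an engineer would, in place of code of your own. Each camera call takes 0.05 s, during which the arm holds its last target. There are 200 camera calls.

TASK

Swing the mould's clear cover open, at least upright, then pull the red ejector lever all the way over so that the moulded heels rise out of their cavities. Lift every heel out and lay it flat on the sloped blue cooling rack with its straight end down against a ledge, either ledge and either face up, and not overhanging the sides. When all of them lie on the rack, push the lever all the way back home and shut the cover fully, leaving the other things on the bench where they are.

Things in the scene. Friction and masses are not known exactly. Their poses are not given: they have to be found in the camera images.
- mould: Aluminium heel mould fixed on the bench, origin under its centre; +x away from its front (handle side), y along its length. Block 110 (x) x 352 (y) mm, flat top at z = 60. Four D-shaped cavities, 73 x 57, 22 deep, at x = 0, y = -126, -42, 42, 126 mm, straight end to -x, some empty. Heels lie flush, ungraspable; with the ejector fully up they stand 14 mm proud, 8 mm still in the cavity.
- cover (a joint): Clear framed cover over the mould, hinged along its far (+x) side; 0 = shut, grows as the front edge swings up and away, stop at 1.75 rad. Plate 113 mm deep, 352 mm long, 6 mm thick. Stiff hinge: it stays where it is left; up to 6 N at the handle moves it.
- cover_hinge (a point): Middle of the cover's hinge line, which runs along the mould's y axis: 62 mm in +x from the mould's centre and 66 mm above the bench.
- cover_handle (a point): Middle of the cover's black round handle bar, 12 mm thick, 132 mm long along the mould's y, 33 mm in front of the cover's front edge, 150 mm from the hinge line and level with it when shut. It swings and turns with the cover.
- eject_lever (a joint): Ejector lever at the mould's +y end; turns about an axis along the mould's y, through its x = -20, z = 35 mm. 0 = home, ejector down, leaning 0.55 rad from vertical to the mould's +x; grows as the ball is pulled to -x, to its stop at 1.1 rad (leaning 0.55 rad to -x) where the pads have risen 14 mm, lifting all heels. Stays where it is left; about 3 N at the ball moves it.
- lever_ball (a point): Centre of the red ball on the lever, 32 mm across, 105 mm from the lever's axis, at y = +224 mm of the mould; it swings with the lever. The nearest end of the mould and cover is 48 mm away in y.
- rack_board: Blue sloped board of the fixed cooling rack. Origin mid low front edge, on the upper surface, 35 mm above the bench; x runs up the slope (40 degrees from level), y level along the width, z square out of the surface. 200 mm up the slope, 210 mm wide. Two ledges, 12 mm high, 8 mm thick, cross the full width. Top edge 164 mm above the bench; skirt below.
- ledge_low (a point): Middle of the upslope face of the lower ledge, where it meets the board (board x = 8 mm); axes as the board's. From here 92 mm of clear board to the next ledge.
- ledge_high (a point): Middle of the upslope face of the upper ledge, where it meets the board (board x = 108 mm); axes as the board's. From here 92 mm of clear board to the top edge.
- heel1: Black moulded rubber shoe heel, D-shaped, 70 mm (x), 54 wide (y), 22 thick (z), about 95 g. Origin at its middle, half thickness. Straight end at x = -35; parallel sides from x = -35 to +8, then a half round of 27 mm radius to x = +35. Starts, if present, in the cavity at y = -126 mm, straight end to the mould's -x. None if absent.
- heel1_edge (a point): Middle of that heel's straight end face, at half thickness (x = -35 mm of the heel); axes as the heel's.
- heel2: Black moulded rubber shoe heel, D-shaped, 70 mm (x), 54 wide (y), 22 thick (z), about 95 g. Origin at its middle, half thickness. Straight end at x = -35; parallel sides from x = -35 to +8, then a half round of 27 mm radius to x = +35. Starts, if present, in the cavity at y = -42 mm, straight end to the mould's -x. None if absent.
- heel2_edge (a point): Middle of that heel's straight end face, at half thickness (x = -35 mm of the heel); axes as the heel's.
- heel3: Black moulded rubber shoe heel, D-shaped, 70 mm (x), 54 wide (y), 22 thick (z), about 95 g. Origin at its middle, half thickness. Straight end at x = -35; parallel sides from x = -35 to +8, then a half round of 27 mm radius to x = +35. Starts, if present, in the cavity at y = +42 mm, straight end to the mould's -x. None if absent.
- heel3_edge (a point): Middle of that heel's straight end face, at half thickness (x = -35 mm of the heel); axes as the heel's.
- heel4: Black moulded rubber shoe heel, D-shaped, 70 mm (x), 54 wide (y), 22 thick (z), about 95 g. Origin at its middle, half thickness. Straight end at x = -35; parallel sides from x = -35 to +8, then a half round of 27 mm radius to x = +35. Starts, if present, in the cavity at y = +126 mm, straight end to the mould's -x. None if absent.
- heel4_edge (a point): Middle of that heel's straight end face, at half thickness (x = -35 mm of the heel); axes as the heel's.
- hammer: Bystander, leave it alone: cobbler's hammer, 260 mm long, lying on the bench near the robot.
- glue_brush: Bystander, leave it alone: brush, 170 mm long, lying on the bench near the robot.
- glue_bottle: Bystander, leave it alone: red squeeze bottle, 72 mm across, 175 mm tall, upright behind the stations.
- polish_tin: Bystander, leave it alone: round tin, 80 mm across, 50 mm tall; stands on the bench behind the stations.
- spray_can: Bystander, leave it alone: spray can, 56 mm across, 160 mm tall; stands on the bench behind the stations.
- nail_box: Bystander, leave it alone: small open blue box, 70 x 55 x 30 mm, in front of the robot.
- sole_blank: Bystander, leave it alone: flat brown sole blank, about 175 mm long, 6 mm thick, lying on the bench.

How it is judged:
By the outcome, as a careful person would: the job done as asked, in the order asked, and still so for the second after the job is handed in, with the robot touching nothing.
Of heel1, heel2, heel3, heel4 only 3 to 4 are there at a start; the rules pass over those that are not, and their reading is None.
At some moment in a run one of heel1, heel2, heel3, heel4 may be knocked a few centimetres aside while the robot is not near it.
Once in a run the grip may slacken for a moment while it holds something.
It also fails if it takes over 210 s, if anything falls off the work surface, if the arm or the gripper's body presses on something with over 40 N, if the wrist force passes 120 N, or if a joint passes its speed limit or range.

## Working session

There is one attempt and no reset: what is moved stays moved. The work goes in short steps, Python scripts to look and compute and a tool call to move; the robot and the scene stay as the last step left them, time stands still between calls to the robot, and variables do not carry over. Pictures are saved under pics/ and viewed, at most 14 in all, crops included, and the job is handed in when it is done.

Besides the shell and the picture viewer there is one more tool, called after ">>>" as a command line: name --pt "numbers of a row" for each row, then --argument value for the rest. send_rows: Moves the arm, as the interface text tells. Scaled input: -1 to 1 covers 0.3 m each way for a shift and pi/2 rad each way for a turn. Its arguments: {"type":"object","properties":{"commands":{"type":"array","items":{"type":"array","items":{"type":"number","minimum":-1,"maximum":1}}},"force":{"type":"number"}},"required":["commands"]}

```bash
ls; mkdir -p pics; python3 - <<'E'
from station import ctrl
import cv2,json
s=ctrl.state();print(s)
for n in("scene","side"):
    f=ctrl.grab_frame(n);cv2.imwrite(f"pics/{n}0.png",f["img"][:,:,::-1])
    print({k:v for k,v in f.items() if k!="img"})
E
```

```text
pics
{'time': 0.0, 'joint_positions': array([ 1.01860254e+00,  2.77174837e-01, -2.78807925e-02,  1.26792947e+00,
        2.86320830e-05,  1.46741845e+00]), 'qd': array([ 7.36211801e-05, -1.78249195e-03,  8.11874972e-04, -6.17137006e-04,
       -1.25371144e-04,  1.55553233e-03]), 'effort': array([ 2.62479871e-04, -4.45510840e+01,  2.95202243e+01,  1.62784749e-02,
        8.97197708e-06, -1.54178174e-06]), 'position': array([270.78133871, 562.46594818, 230.13370305]), 'ee_rot': array([-3.65889016e-04,  2.22529087e-01,  9.74925437e-01, -1.03151011e-03]), 'force': array([-0.41397453, -0.87339487,  0.10697556]), 'ft_torque': array([-0.05048222,  0.03330792,  0.01147149]), 'grip_force': 0.0, 'finger_gap': 0.9964113351228389}
{'fovy': 54.00036512990299, 'cx': 324.6597455258524, 'cy': 237.12230564247676, 'dist_coeffs': array([-0.05862929,  0.        ,  0.        ,  0.        ,  0.        ]), 'rvec': array([ 0.94609301,  2.501699  , -1.05219302]), 'tvec': array([ 374.98353629, -175.10830786, 1641.53165414])}
{'fovy': 57.92496398780552, 'cx': 324.4144026370322, 'cy': 239.85167493616092, 'dist_coeffs': array([-0.03443465,  0.        ,  0.        ,  0.        ,  0.        ]), 'rvec': array([ 0.20952111, -2.90010061,  1.02197081]), 'tvec': array([ 540.65552427,  102.71445324, 1033.56684428])}
```

View pics/scene0.png

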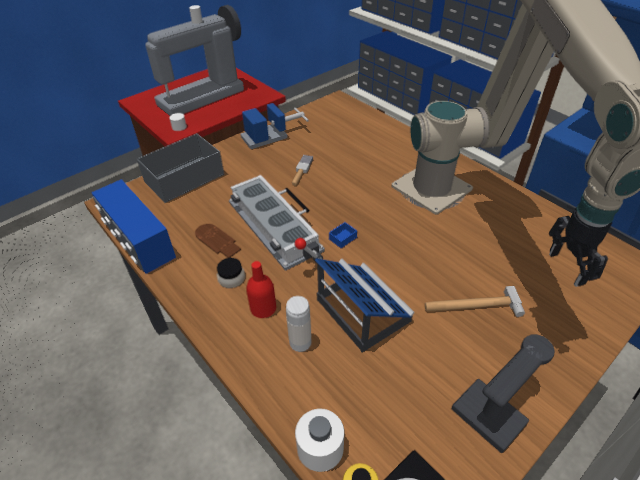

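View pics/side0.png

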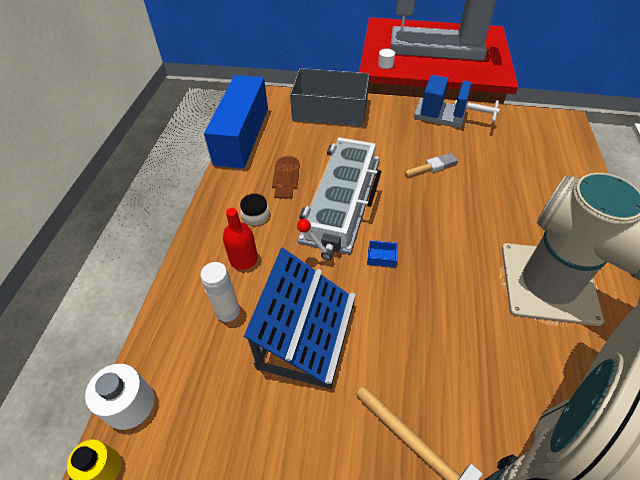

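The scene shows the mould at about (275,220) and the rack at about (365,300). The side view has the mould at about (340,195) and the rack at about (300,315). I'll enlarge both in the side view.

```bash
python3 - <<'E'
import cv2
a=cv2.imread("pics/side0.png")
cv2.imwrite("pics/c1.png",cv2.resize(a[130:270,290:400],None,fx=4.2,fy=4.2,interpolation=cv2.INTER_CUBIC))
cv2.imwrite("pics/c2.png",cv2.resize(a[240:395,235:365],None,fx=3.8,fy=3.8,interpolation=cv2.INTER_CUBIC))
E
```

```text
(no output)
```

View pics/c1.png

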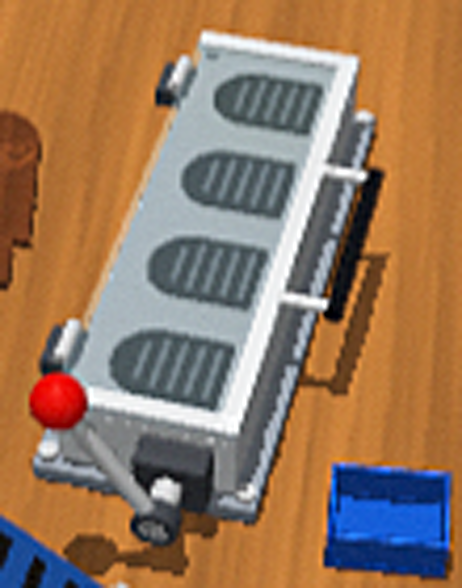

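View pics/c2.png

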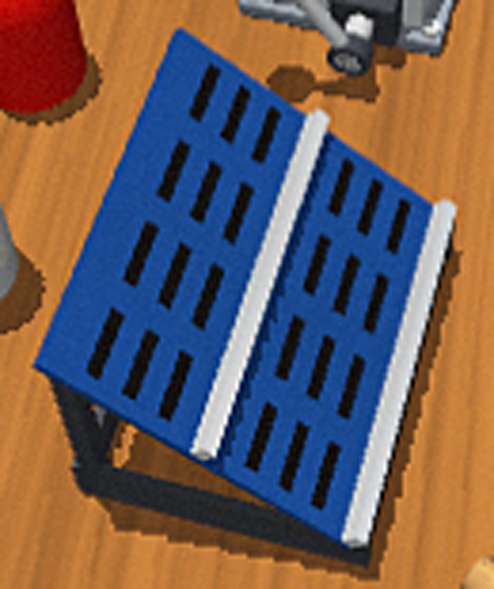

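The side view shows the cover shut, the handle and lever toward the robot, and the ball at crop (58,401). All four cavities look alike for now. The rack's corners and ledges are clear, so I'll fit poses from them.

```bash
cat > h.py <<'E'
import numpy as np, cv2
from scipy.optimize import least_squares
from scipy.spatial.transform import Rotation as R
CAM={'side':dict(fovy=54.0*0+57.92496398780552,cx=324.4144,cy=239.85167,k=-0.03443465,rvec=[0.20952111,-2.90010061,1.02197081],tvec=[540.65552427,102.71445324,1033.56684428]),
'scene':dict(fovy=54.00036513,cx=324.65974553,cy=237.12230564,k=-0.05862929,rvec=[0.94609301,2.501699,-1.05219302],tvec=[374.98353629,-175.10830786,1641.53165414])}
def K(c):
    f=240/np.tan(np.radians(c['fovy']/2));return np.array([[f,0,c['cx']],[0,f,c['cy']],[0,0,1.]])
def proj(P,n):
    c=CAM[n];return cv2.projectPoints(np.float64(P).reshape(-1,1,3),np.float64(c['rvec']),np.float64(c['tvec']),K(c),np.array([c['k'],0,0,0,0.]))[0][:,0]
def T(p): # x,y,yaw
    M=np.eye(4);M[:3,:3]=R.from_euler('z',p[2]).as_matrix();M[:2,3]=p[:2];return M
def ap(M,P): return np.atleast_2d(P)@M[:3,:3].T+M[:3,3]
c,s=np.cos(np.radians(40)),np.sin(np.radians(40))
RB=np.eye(4);RB[:3,:3]=np.array([[c,0,-s],[0,1,0],[s,0,c]]);RB[2,3]=35
def fit(P,obs,x0,n,B=np.eye(4)):
    r=least_squares(lambda p:(proj(ap(T(p)@B,P),n)-obs).ravel(),x0,x_scale=[100,100,.1]);return r.x,r.fun.reshape(-1,2)
E
cat > f.py <<'E'
from h import *
P=np.float64([[-55,-176,69],[-55,176,69],[58,-176,69],[34.9,224,124.5],[-88,-66,66],[-88,66,66]])
o=np.float64([[357,58],[238,432],[205,35],[58,401],[374,178],[337,312]])/4.2+[290,130]
x,f=fit(P,o,[650,0,0],'side');print(x,f.round(1).tolist())
print('ball scene',proj(ap(T(x),[34.9,224,124.5]),'scene'))
P=np.float64([[200,-105,0],[200,105,0],[104,-105,12],[104,105,12],[4,-105,12],[4,105,12]])
o=np.float64([[180,29],[36,367],[318,115],[204,455],[446,205],[355,542]])/3.8+[235,240]
x,f=fit(P,o,[650,300,0],'side',RB);print(x,f.round(1).tolist())
print(proj(ap(T(x)@RB,[[200,-105,0],[200,105,0],[4,-105,12],[4,105,12]]),'scene'))
E
python3 f.py; python3 - <<'E'
import cv2
a=cv2.imread("pics/scene0.png")
cv2.imwrite("pics/c3.png",cv2.resize(a[170:360,220:420],None,fx=3.1,fy=3.1,interpolation=cv2.INTER_CUBIC))
E
```

```text
[ 5.27949450e+02 -2.08852969e+02 -1.27410204e-01] [[0.8, -0.1], [-0.0, 0.7], [-0.6, -0.9], [0.2, 0.2], [0.5, -1.1], [-0.8, 0.7]]
ball scene [[300.92175468 243.13828578]]
[ 4.79855279e+02  2.29226184e+02 -1.18420125e-01] [[-1.0, -0.3], [-0.8, 0.0], [0.7, -0.3], [0.2, 0.1], [0.7, -0.2], [0.4, 0.4]]
[[316.1581681  258.29543308]
 [368.09753436 314.50216428]
 [363.59542614 263.06715238]
 [413.93964355 312.85949531]]
```

View pics/c3.png

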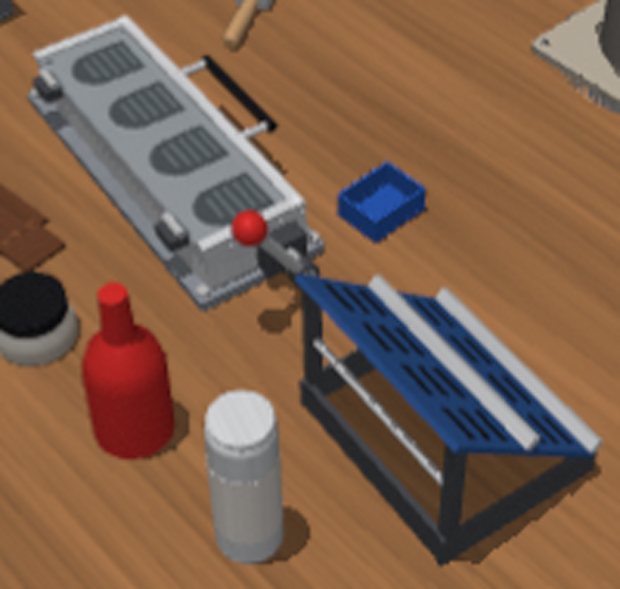

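Both cameras agree to about 1 mm. Next is a move helper and a first look from above the mould.

```bash
cat >> h.py <<'E'
Mo=T([527.95,-208.85,-.1274]); Bd=T([479.86,229.23,-.1184])@RB
def mp(x,y,z): return ap(Mo,[x,y,z])[0]
def bp(x,y,z): return ap(Bd,[x,y,z])[0]
def go(tgt,yaw=None,st=None):
    """tgt world TCP mm, yaw = world angle (deg) of tool y. prints scaled shift"""
    from station import ctrl
    st=st or ctrl.state();q=st['ee_rot'];r=R.from_quat([q[1],q[2],q[3],q[0]]).as_matrix()
    cur=np.degrees(np.arctan2(r[1,1],r[0,1]));d=r.T@(np.float64(tgt)-st['position'])
    t=0 if yaw is None else -(yaw-cur);t=(t+180)%360-180
    print('d/300',(d/300).round(4).tolist(),'turn/90',round(t/90,4),'(cur yaw %.1f)'%cur,'dist',np.linalg.norm(d).round(1))
def pix2(uv,n,z):
    c=CAM[n];u=cv2.undistortPoints(np.float64([[uv]]),K(c),np.array([c['k'],0,0,0,0.]))[0,0]
    Rm=cv2.Rodrigues(np.float64(c['rvec']))[0];d=Rm.T@[*u,1];o=-Rm.T@np.float64(c['tvec']);return o+d*(z-o[2])/d[2]
E
python3 - <<'E'
from h import *
print(mp(-88,0,66),mp(34.9,224,124.5),bp(8,0,0),bp(108,0,0))
print('bottle',pix2([236,210],'side',175),'can',pix2([214,270],'side',160))
go(mp(-60,0,280))
E
```

```text
[ 440.66318802 -197.66910311   66.        ] [591.02762091   8.90037024 124.5       ] [485.94545034 228.50609682  40.14230088] [562.01357962 219.45730708 104.42106185]
bottle [737.86725623  27.24419609 175.        ] can [743.22715136 180.05594907 160.        ]
d/300 [-1.6979, -2.0082, -0.1621] turn/90 0.0 (cur yaw 64.3) dist 790.4
```

>>> send_rows --pt "-0.566 -0.669 -0.054 0 1" --pt "-0.566 -0.669 -0.054 0 1" --pt "-0.566 -0.669 -0.054 0 1" --pt "-0.566 -0.669 -0.054 0 1" --pt "-0.566 -0.669 -0.054 0 1" --pt "-0.566 -0.669 -0.054 0 1" --pt "-0.566 -0.669 -0.054 0 1" --pt "-0.566 -0.669 -0.054 0 1"

```text
time: 0.77
position: [337.2, 305.7, 247.4]
ee_rot: [0.0, 0.225, 0.974, -0.001]
force: [-0.7, 0.1, 0.2]
finger_gap: 0.999
grip_force: 0.0
```

>>> send_rows --pt "-0.566 -0.669 -0.054 0 1" --pt "-0.566 -0.669 -0.054 0 1" --pt "-0.566 -0.669 -0.054 0 1" --pt "-0.566 -0.669 -0.054 0 1" --pt "-0.566 -0.669 -0.054 0 1" --pt "-0.566 -0.669 -0.054 0 1" --pt "-0.566 -0.669 -0.054 0 1" --pt "-0.566 -0.669 -0.054 0 1"

```text
time: 1.43
position: [404.3, 52.1, 263.8]
ee_rot: [0.0, 0.225, 0.974, -0.0]
force: [0.5, -0.1, 0.7]
finger_gap: 1.002
grip_force: 0.0
```

>>> send_rows --pt "-0.566 -0.669 -0.054 0 1" --pt "-0.566 -0.669 -0.054 0 1" --pt "-0.566 -0.669 -0.054 0 1" --pt "-0.566 -0.669 -0.054 0 1" --pt "-0.566 -0.669 -0.054 0 1" --pt "-0.566 -0.669 -0.054 0 1" --pt "-0.566 -0.669 -0.054 0 1" --pt "-0.566 -0.669 -0.054 0 1" --pt "-0.566 -0.669 -0.054 0 1" --pt "-0.566 -0.669 -0.054 0 1"

```text
time: 2.27
position: [468.7, -198.3, 279.3]
ee_rot: [-0.001, 0.222, 0.975, 0.001]
force: [0.1, -0.2, -0.0]
finger_gap: 1.001
grip_force: 0.0
```

```bash
cat > w.py <<'E'
import sys,pickle;from h import *;from station import ctrl
n=sys.argv[1];s=ctrl.state();f=ctrl.grab_frame("wrist")
pickle.dump((s,f),open(f"{n}.pkl","wb"));cv2.imwrite(f"pics/{n}.png",f["img"][:,:,::-1])
print(s['time'],s['position'].round(1),s['joint_positions'].round(2),s['force'].round(1),round(s['finger_gap'],3))
E
cat >> h.py <<'E'
def wcam(n):
    import pickle;s,f=pickle.load(open(n+'.pkl','rb'));q=s['ee_rot'];t=np.eye(4);t[:3,:3]=R.from_quat([q[1],q[2],q[3],q[0]]).as_matrix();t[:3,3]=s['position']
    C=np.linalg.inv(t@f['mount']);CAM[n]=dict(fovy=f['fovy'],cx=f['cx'],cy=f['cy'],k=f['dist_coeffs'][0],rvec=cv2.Rodrigues(C[:3,:3])[0],tvec=C[:3,3]);return f
E
python3 w.py w1; python3 -c "
from h import *
f=wcam('w1');print(f['dist_coeffs'])
print(proj([mp(-88,0,66),mp(-88,66,66),mp(-88,-66,66),mp(0,42,60),mp(0,-42,60),mp(-55,176,69)],'w1').round(0).tolist())
go(mp(-88,0,150),-7.3)"
```

```text
2.2667 [ 468.7 -198.3  279.3] [-0.53  0.05 -0.2   1.33  0.   -0.08] [ 0.1 -0.2 -0. ] 1.001
[-0.06474836  0.          0.          0.          0.        ]
[[312.0, 180.0], [376.0, 159.0], [250.0, 200.0], [375.0, 244.0], [302.0, 267.0], [492.0, 157.0]]
d/300 [0.0841, -0.0391, 0.4318] turn/90 0.7969 (cur yaw 64.4) dist 132.5
```

View pics/w1.png

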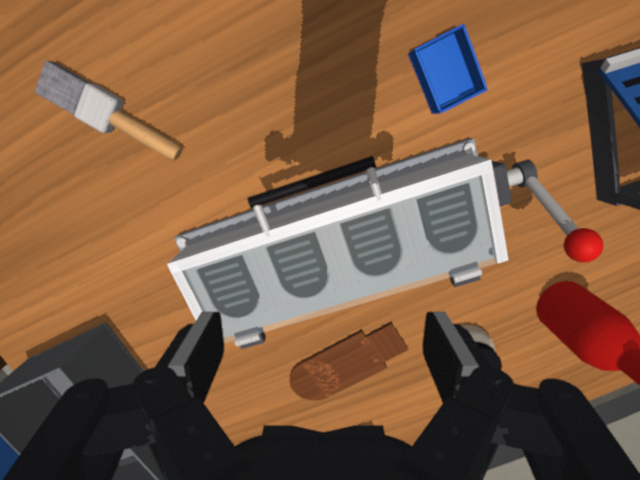

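The wrist view shows the bar from (250,200) to (375,160) and the cavities where predicted, so the poses hold. I'll line up over the handle.

>>> send_rows --pt "0.084 -0.039 0.43 0.797 -0.39" --pt "0.084 -0.039 0.43 0.797 -0.39" --pt "0.084 -0.039 0.43 0.797 -0.39" --pt "0.084 -0.039 0.43 0.797 -0.39" --pt "0.084 -0.039 0.43 0.797 -0.39" --pt "0.084 -0.039 0.43 0.797 -0.39" --pt "0.084 -0.039 0.43 0.797 -0.39" --pt "0.084 -0.039 0.43 0.797 -0.39" --pt "0.084 -0.039 0.43 0.797 -0.39" --pt "0.084 -0.039 0.43 0.797 -0.39" --pt "0.084 -0.039 0.43 0.797 -0.39" --pt "0.084 -0.039 0.43 0.797 -0.39" --force 40

```text
time: 3.32
position: [441.0, -198.5, 151.0]
ee_rot: [-0.0, 0.75, 0.662, 0.0]
force: [-0.0, 0.9, -1.8]
finger_gap: 0.306
grip_force: 0.0
```

```bash
python3 w.py w2; python3 -c "
from h import *
f=wcam('w2')
print(proj([mp(-88,0,66),mp(-88,66,66),mp(-88,-66,66),mp(-55,0,69)],'w2').round(0).tolist())
go(mp(-88,0,54),-7.3)"
```

```text
3.3167 [ 441.  -198.5  151. ] [-0.56  0.09 -0.44  1.05  0.    1.14] [-0.   0.9 -1.8] 0.306
[[322.0, 247.0], [322.0, 147.0], [322.0, 330.0], [371.0, 248.0]]
d/300 [0.0036, -0.0018, 0.3235] turn/90 0.0013 (cur yaw -7.2) dist 97.1
```

View pics/w2.png

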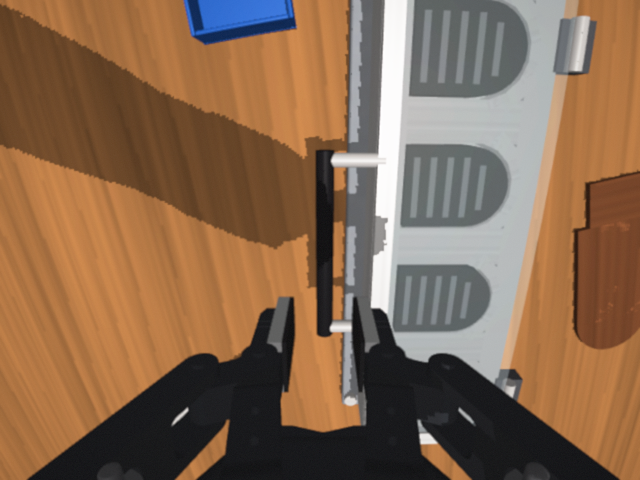

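The bar runs from (324,152) to (325,335), within 2 mm of the prediction, and lies between the pads at about 293 and 353. I'll descend and grip.

>>> send_rows --pt "0.0035 0.002 0.1 0 -0.39" --pt "0.0035 0.002 0.2 0 -0.39" --pt "0.0035 0.002 0.28 0 -0.39" --pt "0.0035 0.002 0.323 0 -0.39" --pt "0.0035 0.002 0.323 0 -0.39" --pt "0.0035 0.002 0.323 0 -0.39" --pt "0.0035 0.002 0.323 0 -1" --pt "0.0035 0.002 0.323 0 -1" --pt "0.0035 0.002 0.323 0 -1" --pt "0.0035 0.002 0.323 0 -1" --pt "0.0035 0.002 0.323 0 -1" --force 40

```text
time: 4.28
position: [441.9, -199.3, 55.2]
ee_rot: [0.0, 0.751, 0.66, -0.0]
force: [-4.8, -0.0, 7.7]
finger_gap: 0.12
grip_force: 39.5
```

>>> send_rows --pt "0 0.0012 -0.035 0 -1" --pt "0 0.0049 -0.07 0 -1" --pt "0 0.011 -0.104 0 -1" --pt "0 0.0195 -0.138 0 -1" --pt "0 0.03 -0.171 0 -1" --pt "0 0.0435 -0.204 0 -1" --pt "0 0.059 -0.235 0 -1" --pt "0 0.076 -0.266 0 -1" --pt "0 0.096 -0.295 0 -1" --pt "0 0.1176 -0.322 0 -1" --pt "0 0.141 -0.348 0 -1" --pt "0 0.1663 -0.3723 0 -1"

```text
time: 5.28
position: [486.3, -204.8, 166.4]
ee_rot: [-0.004, 0.752, 0.659, -0.004]
force: [-16.1, -0.9, 6.8]
finger_gap: 0.118
grip_force: 39.3
```

>>> send_rows --pt "0 0.027 -0.0225 0 -1" --pt "0 0.055 -0.043 0 -1" --pt "0 0.085 -0.0614 0 -1" --pt "0 0.116 -0.078 0 -1" --pt "0 0.148 -0.092 0 -1" --pt "0 0.181 -0.104 0 -1" --pt "0 0.2145 -0.113 0 -1" --pt "0 0.249 -0.12 0 -1" --pt "0 0.283 -0.125 0 -1" --pt "0 0.318 -0.1275 0 -1" --pt "0 0.353 -0.127 0 -1" --pt "0 0.388 -0.1247 0 -1"

```text
time: 6.28
position: [607.9, -220.3, 206.9]
ee_rot: [0.001, 0.751, 0.66, 0.001]
force: [-5.3, 0.9, 5.3]
finger_gap: 0.119
grip_force: 41.5
```

```bash
python3 -c "
from station import ctrl;import cv2
from h import *
f=ctrl.grab_frame('side')['img'][:,:,::-1]
cv2.imwrite('pics/s1.png',cv2.resize(f[90:330,220:420],None,fx=2.5,fy=2.5))
s=ctrl.state();print(s['position'],s['force'],s['joint_positions'].round(2))
go(mp(80,0,320),-7.3)
"
```

```text
[ 610.4029269  -220.57418815  206.79144054] [-0.35577843  0.08203856  6.29069908] [-0.45  0.33 -0.01  1.23  0.    1.25]
d/300 [0.0041, -0.0087, -0.3774] turn/90 -0.0011 (cur yaw -7.4) dist 113.3
```

View pics/s1.png

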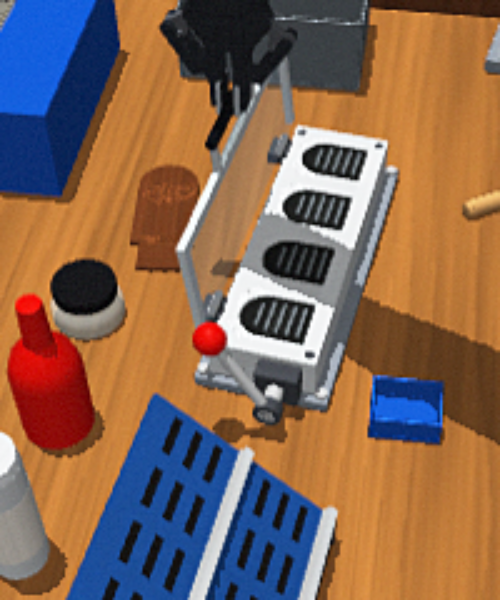

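The cover stands past upright at about 1.7 rad, and all four cavities hold black heels. I'll release the bar, rise, and turn toward the lever.

>>> send_rows --pt "0 0 0 0 -0.39" --pt "0 0 0 0 -0.39" --pt "0 0 0 0 -0.39" --pt "0 0 0 0 -0.39" --pt "0 0 -0.1 0 -0.39" --pt "0 0 -0.2 0 -0.39" --pt "0 0 -0.3 0 -0.39" --pt "0 0 -0.38 0 -0.39" --pt "0 0 -0.38 0 -0.39" --pt "0 0 -0.38 0 -0.39"

```text
time: 7.17
position: [607.7, -220.9, 319.4]
ee_rot: [0.002, 0.752, 0.66, 0.001]
force: [-0.1, -0.2, 0.0]
finger_gap: 0.299
grip_force: 0.0
```

>>> send_rows --pt "0 0 0 -1 -1" --pt "0 0 0 -1 -1" --pt "0 0 0 -1 -1" --pt "0 0 0 -1 -1" --pt "0 0 0 -1 -1" --pt "0 0 0 -1 -1" --pt "0 0 0 -1 -1" --pt "0 0 0 -1 -1" --pt "0 0 0 -1 -1" --pt "0 0 0 -1 -1" --pt "0 0 0 -1 -1" --pt "0 0 0 -1 -1"

```text
time: 8.17
position: [605.7, -220.1, 314.7]
ee_rot: [-0.002, 0.097, 0.995, 0.001]
force: [0.0, -0.1, -0.2]
finger_gap: 0.001
grip_force: 0.0
```

```bash
python3 -c "
from h import *
go(mp(80,231,300),82.7)
"
```

```text
d/300 [0.047, 0.7726, 0.05] turn/90 -0.0428 (cur yaw 78.8) dist 232.7
```

>>> send_rows --pt "0.047 0.773 0.05 -0.043 -1" --pt "0.047 0.773 0.05 -0.043 -1" --pt "0.047 0.773 0.05 -0.043 -1" --pt "0.047 0.773 0.05 -0.043 -1" --pt "0.047 0.773 0.05 -0.043 -1" --pt "0.047 0.773 0.05 -0.043 -1" --pt "0.047 0.773 0.05 -0.043 -1" --pt "0.047 0.773 0.05 -0.043 -1" --pt "0.047 0.773 0.05 -0.043 -1" --pt "0.047 0.773 0.05 -0.043 -1"

```text
time: 9.0
position: [638.7, 8.3, 301.3]
ee_rot: [-0.001, 0.067, 0.998, -0.0]
force: [-0.1, 0.5, 0.8]
finger_gap: 0.0
grip_force: 0.0
```

```bash
python3 -c "
from h import *
go(mp(76,231,114),82.7)
"
```

```text
d/300 [0.0201, 0.0053, 0.6244] turn/90 -0.0046 (cur yaw 82.3) dist 187.4
```

>>> send_rows --pt "0.02 0.005 0.12 -0.005 -1" --pt "0.02 0.005 0.24 -0.005 -1" --pt "0.02 0.005 0.36 -0.005 -1" --pt "0.02 0.005 0.48 -0.005 -1" --pt "0.02 0.005 0.58 -0.005 -1" --pt "0.02 0.005 0.625 -0.005 -1" --pt "0.02 0.005 0.625 -0.005 -1" --pt "0.02 0.005 0.625 -0.005 -1"

```text
time: 9.67
position: [632.7, 10.4, 113.8]
ee_rot: [-0.001, 0.064, 0.998, -0.0]
force: [-0.9, -0.4, 0.1]
finger_gap: 0.001
grip_force: 0.0
```

>>> send_rows --pt "0.04 0 0 0 -1" --pt "0.08 0 0 0 -1" --pt "0.12 0 0 0 -1" --pt "0.16 0 0 0 -1" --pt "0.2 0 0 0 -1" --pt "0.24 0 0 0 -1" --pt "0.28 0 0 0 -1" --pt "0.32 0 0 0 -1" --pt "0.35 0 0 0 -1" --pt "0.38 0 0 0 -1" --pt "0.4 0 0 0 -1" --pt "0.4 0 0 0 -1"

```text
time: 10.67
position: [513.3, 27.0, 114.9]
ee_rot: [-0.0, 0.063, 0.998, 0.0]
force: [1.7, 1.5, 0.6]
finger_gap: 0.003
grip_force: 0.8
```

```bash
python3 -c "
from h import *
go(mp(-48,231,114),82.7)
from station import ctrl;s=ctrl.state();print(s['position'],s['force'])"
```

```text
d/300 [0.0118, -0.0036, 0.0031] turn/90 0.0013 (cur yaw 82.8) dist 3.8
[513.32738857  27.0010265  114.92525261] [1.71156812 1.48684083 0.61827483]
```

>>> send_rows --pt "0.006 0 0 0 -1" --pt "0.012 0 0 0 -1" --pt "0.016 0 0 0 -1" --pt "0.016 0 0 0 -1"

```text
time: 11.0
position: [510.2, 27.4, 114.4]
ee_rot: [0.0, 0.063, 0.998, 0.0]
force: [4.2, 0.3, -3.2]
finger_gap: 0.001
grip_force: 2.3
```

>>> send_rows --pt "0.006 0 0 0 -1" --pt "0.012 0 0 0 -1" --pt "0.012 0 0 0 -1"

```text
time: 11.25
position: [509.9, 27.8, 115.0]
ee_rot: [0.004, 0.063, 0.998, 0.0]
force: [11.3, 1.3, -7.6]
finger_gap: 0.004
grip_force: 5.5
```

The lever is at its stop: position stalled and force rose. I'll back off and go above the mould to look at the heels.

>>> send_rows --pt "-0.04 0 0 0 -1" --pt "-0.06 0 0 0 -1" --pt "-0.06 0 -0.12 0 -0.5" --pt "-0.06 0 -0.24 0 0.5" --pt "-0.06 0 -0.36 0 0.6" --pt "-0.06 0 -0.48 0 0.6" --pt "-0.06 0 -0.5 0 0.6" --pt "-0.06 -0.13 -0.5 0 0.6" --pt "-0.06 -0.26 -0.5 0 0.6" --pt "-0.06 -0.39 -0.5 0 0.6" --pt "-0.06 -0.5 -0.5 0 0.6" --pt "-0.06 -0.5 -0.5 0 0.6"

```text
time: 12.25
position: [503.7, -128.0, 263.7]
ee_rot: [-0.002, 0.066, 0.998, -0.001]
force: [-0.2, 0.1, 0.3]
finger_gap: 0.8
grip_force: 0.0
```

```bash
python3 -c "
from h import *
go(mp(-30,30,270),82.7)"
```

```text
d/300 [-0.015, -0.1571, -0.0206] turn/90 -0.0025 (cur yaw 82.5) dist 47.7
```

>>> send_rows --pt "-0.015 -0.157 -0.02 0 0.6" --pt "-0.015 -0.157 -0.02 0 0.6" --pt "-0.015 -0.157 -0.02 0 0.6" --pt "-0.015 -0.157 -0.02 0 0.6" --pt "-0.015 -0.157 -0.02 0 0.6"

```text
time: 12.67
position: [503.2, -169.3, 270.0]
ee_rot: [-0.001, 0.062, 0.998, 0.001]
force: [0.0, 0.1, -0.5]
finger_gap: 0.8
grip_force: 0.0
```

```bash
python3 w.py w3; python3 -c "
from h import *
wcam('w3')
for y in (-126,-42,42,126): print(proj([mp(-35,y-27,74),mp(-35,y+27,74),mp(35,y,74),mp(35,y,60)],'w3').round(0).tolist())
print('ball',proj([mp(-74.9,224,124.5)],'w3'))
go(mp(-5,126,120),82.7)"
```

```text
12.6667 [ 503.2 -169.3  270. ] [-0.45  0.09 -0.17  1.31  0.   -0.32] [ 0.   0.1 -0.5] 0.8
[[132.0, 204.0], [185.0, 204.0], [168.0, 270.0], [173.0, 264.0]]
[[216.0, 204.0], [271.0, 204.0], [248.0, 270.0], [250.0, 265.0]]
[[302.0, 204.0], [358.0, 204.0], [329.0, 270.0], [329.0, 265.0]]
[[388.0, 204.0], [443.0, 204.0], [410.0, 270.0], [407.0, 265.0]]
ball [[552.0376185  172.14991895]]
d/300 [-0.0834, 0.2986, 0.5005] turn/90 0.0022 (cur yaw 82.9) dist 176.6
```

View pics/w3.png

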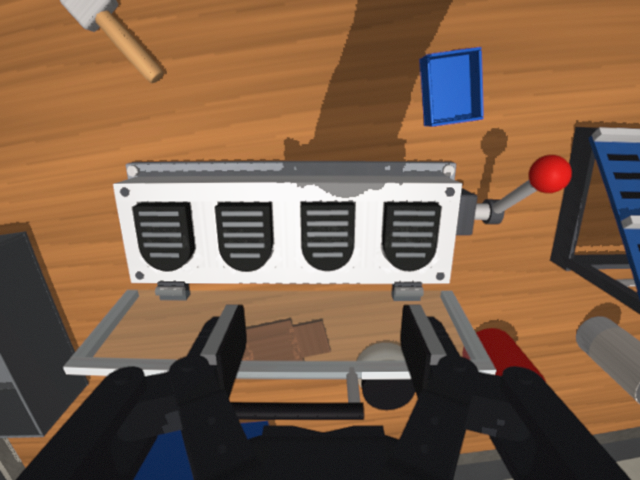

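All four heels stand proud where predicted, their straight ends along row 204, and the ball is over at (550,174). I'll take heel4 first.

>>> send_rows --pt "-0.083 0.1 0 0 0.6" --pt "-0.083 0.2 0 0 0.6" --pt "-0.083 0.299 0.1 0 0.6" --pt "-0.083 0.299 0.2 0 0.6" --pt "-0.083 0.299 0.32 0 0.6" --pt "-0.083 0.299 0.44 0 0.6" --pt "-0.083 0.299 0.5 0 0.6" --pt "-0.083 0.299 0.5 0 0.6" --pt "-0.083 0.299 0.5 0 0.6" --force 40

```text
time: 13.47
position: [538.4, -83.3, 119.7]
ee_rot: [-0.002, 0.062, 0.998, 0.0]
force: [-0.4, 0.1, 0.4]
finger_gap: 0.801
grip_force: 0.0
```

```bash
python3 w.py w4; python3 -c "
from h import *
go(mp(-5,126,59),82.7)"
```

```text
13.4667 [538.4 -83.3 119.7] [-0.27  0.22 -0.34  1.01  0.   -0.15] [-0.4  0.1  0.4] 0.801
d/300 [0.0039, 0.0021, 0.2081] turn/90 0.0021 (cur yaw 82.9) dist 62.4
```

View pics/w4.png

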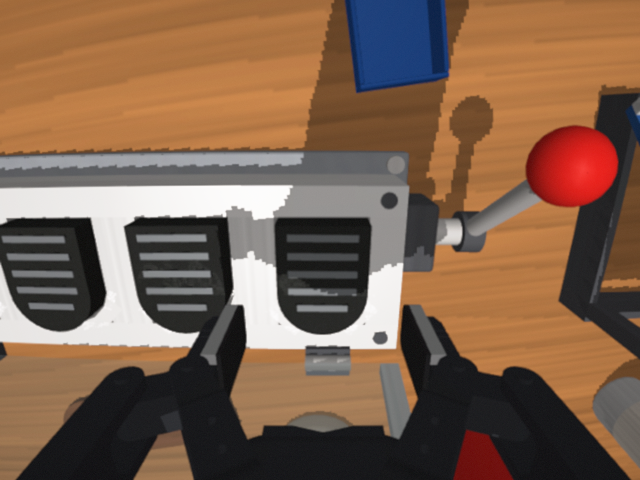

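Heel4 (275–370 px) is centred between the tips at 243 and 403. I'll descend, close and check.

>>> send_rows --pt "0.004 0.002 0.08 0 0.6" --pt "0.004 0.002 0.15 0 0.6" --pt "0.004 0.002 0.19 0 0.6" --pt "0.004 0.002 0.208 0 0.6" --pt "0.004 0.002 0.208 0 0.6" --pt "0.004 0.002 0.208 0 0" --pt "0.004 0.002 0.208 0 -0.5" --pt "0.004 0.002 0.208 0 -0.5" --pt "0.004 0.002 0.208 0 -0.5" --pt "0.004 0.002 0.208 0 -0.5" --pt "0.004 0.002 0.208 0 -0.5" --force 40

```text
time: 14.43
position: [540.5, -84.4, 60.3]
ee_rot: [0.002, 0.063, 0.998, -0.0]
force: [-1.0, 0.2, 6.4]
finger_gap: 0.619
grip_force: 42.8
```

>>> send_rows --pt "0 0 -0.02 0 -0.5" --pt "0 0 -0.05 0 -0.5" --pt "0 0 -0.1 0 -0.5" --pt "0 0 -0.2 0 -0.5" --pt "0 0 -0.3 0 -0.5" --pt "0 0 -0.42 0 -0.5" --pt "0 0 -0.54 0 -0.5" --pt "0 0 -0.6 0 -0.5" --pt "0 0 -0.6 0 -0.5" --force 50

```text
time: 15.18
position: [541.6, -84.8, 244.7]
ee_rot: [0.005, 0.063, 0.998, -0.001]
force: [0.6, -0.0, -0.0]
finger_gap: 0.615
grip_force: 53.1
```

```bash
cat >> h.py <<'E'
def slot(L,y,g=8,up=0): return bp({'lo':8,'hi':108}[L]+30+g,y,17.5)+[0,0,-9.5+up]
E
python3 -c "
from h import *
print(slot('lo',52))
p=slot('lo',52);go([p[0],p[1],245],83.2)"
```

```text
[509.82373527 278.03224608  68.4740078 ]
d/300 [0.2564, 1.1868, -0.0056] turn/90 -0.0043 (cur yaw 82.8) dist 364.3
```

>>> send_rows --pt "0.025 0.1 0 0 -0.5" --pt "0.05 0.22 0 0 -0.5" --pt "0.075 0.34 0 0 -0.5" --pt "0.1 0.46 0 0 -0.5" --pt "0.128 0.593 -0.003 -0.004 -0.5"

```text
time: 15.6
position: [521.0, 98.3, 237.8]
ee_rot: [-0.001, 0.06, 0.998, -0.0]
force: [1.3, -0.3, -1.0]
finger_gap: 0.617
grip_force: 53.1
```

>>> send_rows --pt "0.025 0.12 0 0 -0.5" --pt "0.05 0.24 0 0 -0.5" --pt "0.075 0.36 0 0 -0.5" --pt "0.1 0.46 0 0 -0.5" --pt "0.12 0.55 0 0 -0.5" --pt "0.128 0.593 0 0 -0.5" --pt "0.128 0.593 0 0 -0.5" --pt "0.128 0.593 0 0 -0.5"

```text
time: 16.27
position: [504.9, 278.3, 238.2]
ee_rot: [-0.001, 0.059, 0.998, -0.001]
force: [-0.5, -0.6, -1.5]
finger_gap: 0.616
grip_force: 53.1
```

```bash
python3 w.py w5; python3 -c "
from h import *
wcam('w5')
print(proj([bp(8,-105,0),bp(8,105,0),bp(200,-105,0),bp(200,105,0),bp(104,105,12),bp(104,-105,12)],'w5').round(0).tolist())
go(slot('lo',52,up=40),83.2)"
```

```text
16.2667 [504.9 278.3 238.2] [ 0.39  0.19 -0.12  1.26 -0.    0.51] [-0.5 -0.6 -1.5] 0.616
[[164.0, 196.0], [379.0, 196.0], [129.0, 410.0], [392.0, 413.0], [388.0, 291.0], [141.0, 289.0]]
d/300 [-0.0158, 0.0039, 0.4329] turn/90 -0.0003 (cur yaw 83.2) dist 130.0
```

View pics/w5.png

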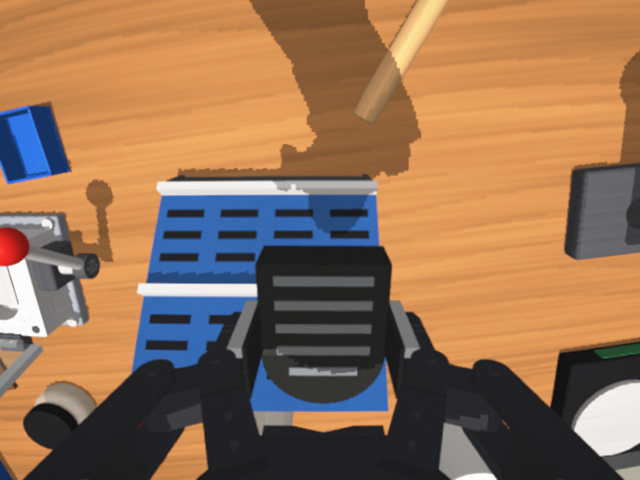

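Heel4 is held square, and the rack edges at (158–378, 190) fit within 2 mm. I'll lower it, easing the grip so the heel can tilt.

>>> send_rows --pt "-0.016 0.004 0.1 0 -0.5" --pt "-0.016 0.004 0.2 0 -0.5" --pt "-0.016 0.004 0.3 0 -0.5" --pt "-0.016 0.004 0.38 0 -0.5" --pt "-0.016 0.004 0.43 0 -0.5" --pt "-0.016 0.004 0.43 0 -0.5" --pt "-0.016 0.004 0.43 0 -0.5" --force 30

```text
time: 16.9
position: [509.9, 277.4, 109.3]
ee_rot: [-0.001, 0.061, 0.998, -0.001]
force: [0.3, -0.2, -1.1]
finger_gap: 0.618
grip_force: 53.1
```

>>> send_rows --pt "0 0 0.015 0 -0.5" --pt "0 0 0.03 0 -0.5" --pt "0 0 0.045 0 -0.5" --pt "0 0 0.06 0 -0.5" --pt "0 0 0.07 0 -0.5" --pt "0 0 0.08 0 -0.5" --force 25

```text
time: 17.4
position: [509.1, 279.7, 88.4]
ee_rot: [-0.001, 0.059, 0.998, 0.001]
force: [-9.5, -0.4, 12.5]
finger_gap: 0.619
grip_force: 57.6
```

>>> send_rows --pt "0 0 0.01 0 -0.5" --pt "0 0 0.02 0 -0.5" --pt "0 0 0.03 0 -0.5" --pt "0 0 0.035 0 -0.5" --pt "0 0 0.04 0 -0.5"

```text
time: 17.82
position: [508.0, 279.8, 75.8]
ee_rot: [-0.002, 0.059, 0.998, 0.001]
force: [-10.1, 0.3, 11.8]
finger_gap: 0.616
grip_force: 61.9
```

```bash
python3 -c "
from station import ctrl;import cv2
from h import *
f=ctrl.grab_frame('side')['img'][:,:,::-1]
cv2.imwrite('pics/s2.png',cv2.resize(f[170:400,220:420],None,fx=2.5,fy=2.5))
go(slot('lo',52),83.2)
"
```

```text
d/300 [-0.0069, -0.0051, 0.0238] turn/90 0.0005 (cur yaw 83.2) dist 7.6
```

View pics/s2.png

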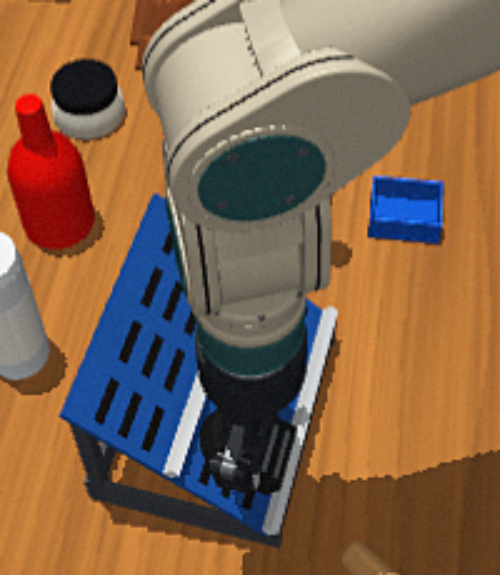

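Heel4 is tilting onto the board just above the low ledge. I'll finish lowering, then slide it against the ledge.

>>> send_rows --pt "0 -0.004 0.01 0 -0.5" --pt "0 -0.004 0.02 0 -0.5" --pt "0 -0.004 0.022 0 -0.5"

```text
time: 18.12
position: [508.4, 279.7, 69.3]
ee_rot: [-0.002, 0.059, 0.998, 0.002]
force: [-9.5, 3.5, 11.6]
finger_gap: 0.616
grip_force: 64.3
```

>>> send_rows --pt "0.004 0 0.0034 0 -0.5" --pt "0.008 0 0.0067 0 -0.5" --pt "0.012 0 0.01 0 -0.5" --pt "0.016 0 0.0134 0 -0.5" --pt "0.018 0 0.015 0 -0.5"

```text
time: 18.53
position: [508.4, 279.9, 68.1]
ee_rot: [0.004, 0.059, 0.998, 0.001]
force: [-4.9, -1.4, 19.1]
finger_gap: 0.614
grip_force: 65.4
```

>>> send_rows --pt "0 0 0 0 0.7" --pt "0 0 0 0 0.7" --pt "0 0 0 0 0.7" --pt "0 0 0 0 0.7" --pt "0 0 -0.05 0 0.7" --pt "0 0 -0.15 0 0.7" --pt "0 0 -0.25 0 0.7" --pt "0.1 0 -0.37 0 0.7" --pt "0.15 0 -0.48 0 0.7" --pt "0.15 0 -0.5 0 0.7" --pt "0.15 0 -0.5 0 0.7"

```text
time: 19.45
position: [461.9, 285.2, 216.4]
ee_rot: [0.003, 0.059, 0.998, 0.002]
force: [0.4, -0.1, -0.1]
finger_gap: 0.845
grip_force: 0.0
```

```bash
cat > asc.py <<'E'
import sys;from h import *
# python asc.py name board|mould z : classes on plane z of frame
n,fr,z=sys.argv[1],sys.argv[2],float(sys.argv[3]);f=wcam(n) if n[0]=='w' else None
img=cv2.imread(f'pics/{n}.png') 
M,xs,ys=(Bd,np.arange(200,-10,-5),np.arange(-110,112,4)) if fr=='board' else (Mo,np.arange(50,-60,-5),np.arange(-180,182,4))
for x in xs:
    uv=proj(ap(M,np.c_[np.full(len(ys),x),ys,np.full(len(ys),z)]),n).round().astype(int);l=''
    for u,v in uv:
        if not(0<=u<640 and 0<=v<480): l+='?';continue
        b,g,r=map(int,img[v,u]);l+='B' if b>r+35 else '#' if max(b,g,r)<75 else 'o' if r>b+35 else 'W' if min(b,g,r)>150 else '.'
    print('%4d %s'%(x,l))
E
python3 w.py w6; python3 asc.py w6 board 22
```

```text
19.45 [461.9 285.2 216.4] [ 0.43  0.14 -0.23  1.2  -0.    0.55] [ 0.4 -0.1 -0.1] 0.845
 200 #####ooooo??????????????????????????????????????????????
 195 ######oooooooooo########################################
 190 ######BBBBBBBBB#########################################
 185 #######BBBBBBBB#########################################
 180 #######BBBBBBB##########################################
 175 ########BBBBBB##########################################
 170 ##########################BB###########################o
 165 ##########################BBBB##########BB##########.ooo
 160 ########################BBBBBBBBBBBBBBBBBBBBBBBBBBBBBooo
 155 ########################BBBBBBBBBBBBBBBBBBBBBBBBBBBBBooo
 150 ##########################BBBB#BBBBBBBBBBBBBBB####BBBooo
 145 ##########################BBBB########BBBB########BB.ooo
 140 ######################BBBBBBBBBBBBBBBBBBBBBBBBBBBBBBBooo
 135 ######################BBBBBBBBBBBBBBBBBBBBBBBBBBBBBBBooo
 130 #######################BBBBBBBBBBBBBBBBBBBBBBBBBBBBB.ooo
 125 ####BB####################BBBB########BBBB########BB.ooo
 120 ooooBBBBBB######
[... 890 characters left out ...]
##########BBBB.ooo
  45 ooooBBBBBBBBBBBBBBBBBBBBBBBBBBBBBBB#...........#BBBBBooo
  40 ooooBBBBBBBBBBBBBBBBBBBBBBBBBBBBBBB#############BBBBBooo
  35 ooooBB########BBBB########BBBB######..........####BB.ooo
  30 ooooBBBBBBBBBBBBBBBBBBBBBBBBBBBBBB##############BBBB.ooo
  25 ooooBBBBBBBBBBBBBBBBBBBBBBBBBBBBBBB#..........##BBBBBooo
  20 ooooBBBBBBBBBBBBBBBBBBBBBBBBBBBBBBB#############BBBB.ooo
  15 ooooWWWWWWWWWWWWWBBBBBBBBBBBBBBBBB.#..........##BBBB.ooo
  10 ooWWWWWWWWWWWWWWWWWWWWWWWWWWWWWWWWW#############WWWWWooo
   5 ooWWWWWWWWWWWWWWWWWWWWWWWWWWWWWWWWWWWWWWWWWWWWWWWWWWWooo
   0 oooo.###############################################oooo
  -5 oooooo#############################################ooooo
```

The rectified class map shows heel4 flat on the low ledge, board x about 8 to 77 and y about 28 to 80. Next is heel3.

```bash
python3 -c "
from h import *
go(mp(-25,42,235),82.7)"
```

```text
d/300 [-0.3338, -1.4657, -0.0712] turn/90 0.0056 (cur yaw 83.2) dist 451.5
```

>>> send_rows --pt "0 -0.05 -0.07 0 0.6" --pt "-0.03 -0.18 -0.07 0 0.6" --pt "-0.06 -0.3 -0.07 0 0.6" --pt "-0.09 -0.43 -0.07 0 0.6" --pt "-0.12 -0.56 -0.07 0 0.6" --pt "-0.15 -0.69 -0.07 0 0.6" --pt "-0.167 -0.733 -0.07 0 0.6"

```text
time: 20.08
position: [483.1, 55.3, 231.3]
ee_rot: [-0.002, 0.062, 0.998, -0.001]
force: [0.2, 1.2, 0.4]
finger_gap: 0.799
grip_force: 0.0
```

>>> send_rows --pt "-0.03 -0.13 0 0 0.6" --pt "-0.06 -0.26 0 0 0.6" --pt "-0.09 -0.39 0 0 0.6" --pt "-0.12 -0.52 0 0 0.6" --pt "-0.15 -0.65 0 0 0.6" --pt "-0.167 -0.733 0 0 0.6" --pt "-0.167 -0.733 0 0 0.6" --pt "-0.167 -0.733 0 0 0.6"

```text
time: 20.75
position: [506.6, -165.8, 231.2]
ee_rot: [-0.002, 0.061, 0.998, 0.001]
force: [0.5, 0.2, -0.9]
finger_gap: 0.8
grip_force: 0.0
```

```bash
python3 w.py w7; python3 asc.py w7 mould 74; python3 -c "
from h import *
go(mp(-5,42,59),82.7)"
```

```text
20.75 [ 506.6 -165.8  231.2] [-0.44  0.12 -0.22  1.24  0.   -0.32] [ 0.5  0.2 -0.9] 0.8
  50 ooooooooooo........ooooooooooooooooooooooooooooooooooooooooooooooooooooo........ooooooooooo
  45 ooooW..WWWWWWWWWWWWWWWWWWWWWWWWWWWWWWWWWWWWWWWWWWWWWWWWWWWWWWWWWWWWWWWWWWWWWWWWWWWWW..WWooo
  40 ooooW..WWWWWWWWWWWWWWWWWWWWWWWWWWWWWWWWWWWWWWWWWWWWWWWWWWWWWWWWWWWWWWWWWWWWWWWWWWWWW..Woooo
  35 ooooWWWWWWW.###.WWWWWWWWWWWWWWWW.###.WWWWWWWWWWWWWWWWWW.WWWWWWWWWWWWWWWWWWWWWWWWWWWWWWWoooo
  30 ooooWWWWW.########WWWWWWWWWWWW#########WWWWWWWWWWWWW#######WWWWWWWWWWWWWWW...WWWWWWWWWWoooo
  25 ooooWWWW###########.WWWWWWWWW###########WWWWWWWWWW##########.WWWWWWWWWW.........WWWWWWWWooo
  20 ooooWWW.##.......####WWWWWWW###.......##.WWWWWWWW.###########WWWWWWWWW....W......WWWWWWoooo
  15 ooooWWW###############WWWWWW#############.WWWWWWW###.......###WWWWWWW..WWWWWWWW...WWWWWoooo
  10 ooooWWW##..###########WWWWWW#..........###WWWWWWW#############WWWWWWWWWWWWWWWWWW..WWWWWWooo
   5 ooooWWW######......###WWWWWW##.........###WWWWWWW#..........##WWWWWWWW.WWWWWWWWW..WWWWWoooo
   0 ooooWWW###############WWWWWW#########
[... 494 characters left out ...]
WWW#..........##WWWWWWWW.WWWWWWWWWW.WWWWW....
 -30 ooooWWW###############WWWWWW##############WWWWWWW#############WWWWWWWW.........WW.WWWWWW...
 -35 ooooWWWW.#############WWWWWWW#############WWWWWWW#############WWWWWWWWWWWWWWWWWWW.WWWWWW...
 -40 ooooWWWWWWWWWWWWWWWWWWWWWWWWWWWWWWWWWWWWWWWWWWWWWWWWWWW..........WWWWWWWWWWWWWWWWWWWWWWW...
 -45 ooooW..WWWWWWWWWWWWWWWWWWWWWWWWWWWWWWWWWWWWWWWWWW.WWWW...............WWWWWWWWWWWWWWW..W.###
 -50 ooooW..WWWWWWWWWWWWWWWWWWWWWWWWWWWWWWWWWWWWW..W.......................WW..WWWWWWWWWW..WWooo
 -55 ooooWWWWWWWWWWWWWWWWWWWWWWWWWWWWWWWWWWWWWWWW...............................WWWWWWWWWWWWoooo
d/300 [-0.0753, 0.0012, 0.5749] turn/90 0.0043 (cur yaw 83.1) dist 174.0
```

Heel3 is at mould y about 16 to 66, in place. I'll descend and grip.

>>> send_rows --pt "-0.076 0.001 0.12 0.004 0.6" --pt "-0.076 0.001 0.24 0.004 0.6" --pt "-0.076 0.001 0.36 0.004 0.6" --pt "-0.076 0.001 0.45 0.004 0.6" --pt "-0.076 0.001 0.52 0.004 0.6" --pt "-0.076 0.001 0.56 0.004 0.6" --pt "-0.076 0.001 0.574 0.004 0.6" --pt "-0.076 0.001 0.574 0.004 0.6" --pt "-0.076 0.001 0.574 0.004 -0.5" --pt "-0.076 0.001 0.574 0.004 -0.5" --pt "-0.076 0.001 0.574 0.004 -0.5" --pt "-0.076 0.001 0.574 0.004 -0.5" --force 50

```text
time: 21.8
position: [531.8, -167.6, 63.5]
ee_rot: [0.002, 0.063, 0.998, -0.0]
force: [-0.2, -0.2, 3.3]
finger_gap: 0.612
grip_force: 52.7
```

>>> send_rows --pt "0 0 0 0 -0.5" --pt "0 0 -0.03 0 -0.5" --pt "0 0 -0.06 0 -0.5" --pt "0 0 -0.15 0 -0.5" --pt "0 0 -0.27 0 -0.5" --pt "0 0 -0.4 0 -0.5" --pt "0 0 -0.52 0 -0.5" --pt "0 0 -0.6 0 -0.5" --pt "0 0 -0.6 0 -0.5"

```text
time: 22.55
position: [533.7, -168.7, 249.5]
ee_rot: [0.006, 0.063, 0.998, -0.002]
force: [-0.0, -0.7, -0.5]
finger_gap: 0.613
grip_force: 52.8
```

```bash
python3 -c "
from h import *
p=slot('lo',-52,up=40);go([p[0],p[1],240],83.2);go(p,83.2)"
```

```text
d/300 [0.263, 1.1208, 0.0244] turn/90 -0.0043 (cur yaw 82.8) dist 345.5
d/300 [0.2681, 1.1225, 0.4628] turn/90 -0.0043 (cur yaw 82.8) dist 373.0
```

>>> send_rows --pt "0.03 0.1 0 0 -0.5" --pt "0.055 0.22 0.01 0 -0.5" --pt "0.08 0.34 0.01 0 -0.5" --pt "0.107 0.46 0.012 0 -0.5" --pt "0.132 0.56 0.012 -0.004 -0.5"

```text
time: 22.97
position: [510.4, 6.6, 237.4]
ee_rot: [-0.001, 0.059, 0.998, 0.0]
force: [0.6, -1.1, -0.1]
finger_gap: 0.612
grip_force: 52.8
```

>>> send_rows --pt "0.03 0.12 0 0 -0.5" --pt "0.055 0.24 0 0 -0.5" --pt "0.08 0.36 0 0 -0.5" --pt "0.11 0.46 0 0 -0.5" --pt "0.125 0.53 0 0 -0.5" --pt "0.132 0.56 0 0 -0.5" --pt "0.132 0.56 0 0 -0.5" --pt "0.132 0.56 0 0 -0.5"

```text
time: 23.63
position: [492.2, 175.8, 237.8]
ee_rot: [-0.0, 0.059, 0.998, -0.001]
force: [-1.5, -0.7, -0.9]
finger_gap: 0.615
grip_force: 52.8
```

```bash
python3 w.py w8; python3 -c "
from h import *
go(slot('lo',-52,up=40),83.2)
wcam('w8')
im=cv2.imread('pics/w8.png')
# heel yaw/place in view
print((im[240:470:15,200:440:6].max(2)<75).astype(int).tolist().__str__().replace(', ','').replace('][','\n'))"
```

```text
23.6333 [492.2 175.8 237.8] [ 0.22  0.09 -0.24  1.24 -0.    0.34] [-1.5 -0.7 -0.9] 0.615
d/300 [-0.0174, 0.0009, 0.4313] turn/90 -0.0006 (cur yaw 83.1) dist 129.5
[[0000000000000000000000000000000000011111
0000000000111111111111111111111111111111
0000000000111000000000000000011100000000
0000000000111111111111111111111100000000
0000000000111000000000000000011100000000
0000001001111111111111111111111110010000
0000110011111111111111111111111111001100
0001100011111000000000000000011111000111
1111111111011110000000000001111011111111
1111111111001111111111111111100011111111
1111111110000000011111111000000001111111
1111111110000000000000000000000001111111
1111111111000000000000000000000011111111
0111111111011111111111111111111011111111
0011111111111111111111111111111111111111
0011111111111111111111111111111111111111]]
```

Heel3 is still held square. I'll place it the same way.

>>> send_rows --pt "-0.017 0.001 0.1 0 -0.5" --pt "-0.017 0.001 0.2 0 -0.5" --pt "-0.017 0.001 0.3 0 -0.5" --pt "-0.017 0.001 0.38 0 -0.5" --pt "-0.017 0.001 0.43 0 -0.5" --pt "-0.017 0.001 0.43 0 -0.5" --pt "-0.017 0.001 0.43 0 -0.5" --force 30

```text
time: 24.27
position: [497.1, 174.3, 108.5]
ee_rot: [-0.001, 0.061, 0.998, -0.001]
force: [-0.3, 1.6, -0.7]
finger_gap: 0.614
grip_force: 52.8
```

>>> send_rows --pt "0 0 0.015 0 -0.5" --pt "0 0 0.03 0 -0.5" --pt "0 0 0.045 0 -0.5" --pt "0 0 0.06 0 -0.5" --pt "0 0 0.07 0 -0.5" --pt "0 0 0.08 0 -0.5" --pt "0 0 0.09 0 -0.5" --pt "0 0 0.1 0 -0.5" --pt "0 0 0.11 0 -0.5" --pt "0 0 0.12 0 -0.5" --force 30

```text
time: 25.1
position: [495.2, 176.2, 74.4]
ee_rot: [-0.002, 0.059, 0.998, 0.0]
force: [-9.3, 1.2, 9.4]
finger_gap: 0.615
grip_force: 60.7
```

>>> send_rows --pt "0 0 0.01 0 -0.5" --pt "0 0 0.02 0 -0.5" --pt "0.004 0 0.025 0 -0.5" --pt "0.008 0 0.029 0 -0.5" --pt "0.012 0 0.032 0 -0.5" --pt "0.018 0 0.035 0 -0.5"

```text
time: 25.6
position: [495.5, 176.4, 71.4]
ee_rot: [0.004, 0.059, 0.998, -0.001]
force: [-14.7, -7.0, 49.9]
finger_gap: 0.614
grip_force: 66.7
```

>>> send_rows --pt "0 0 0 0 0.7" --pt "0 0 0 0 0.7" --pt "0 0 0 0 0.7" --pt "0 0 0 0 0.7" --pt "0 0 -0.05 0 0.7" --pt "0 0 -0.15 0 0.7" --pt "0 0 -0.25 0 0.7" --pt "0.1 0 -0.37 0 0.7" --pt "0.15 0 -0.48 0 0.7" --pt "0.15 0 -0.5 0 0.7" --pt "0.15 0 -0.5 0 0.7"

```text
time: 26.52
position: [449.4, 182.5, 215.6]
ee_rot: [0.003, 0.059, 0.998, 0.001]
force: [0.1, -0.2, -0.0]
finger_gap: 0.853
grip_force: 0.0
```

```bash
python3 w.py w9; python3 asc.py w9 board 22 | tail -25;  python3 -c "
from h import *
go(mp(-25,-42,235),82.7)"
```

```text
26.5167 [449.4 182.5 215.6] [ 0.25  0.03 -0.35  1.18 -0.    0.37] [ 0.1 -0.2 -0. ] 0.853
 115 ooBBBBBBBBBBBBBBBBBBBBBBBBBBBBBBB#####..######BBBBBooooo
 110 ooBBBBBBBBBBBBBBBBBBBBBBBBBBBBBB######...###BBBBBBBooooo
 105 oWWWWWWWWWWWWWWWWWWWWWWWWWWWWWWW######...##WWWWWWWWWoooo
 100 ooWWWWWWWWWWWWWWWWWWWWWWWWWWWWWW#####...###WWWWWWWWWoooo
  95 ooBBBBBBBBBBBBBBBBBBBBBBBBBBBBBB#####...##BBBBBBBBBooooo
  90 ooBBBBBBBBBBBBBBBBBBBBBBBBBBBBBB####...##BBBBBBBBBBooooo
  85 ooBBBBBBBBBBBBBBBBBBBBBBBBBBBBBB####...##BBBBBBBBBBooooo
  80 ooBBBBBBBBBBBBBBBBBBBBBBBBBBBBBBB##...#BBBBBBBBBBBBooooo
  75 ooBB####################BBBB#######..############BBooooo
  70 ooBBBBBBBB##########BBBBBBBBBBBBBB...#########BBBBBooooo
  65 ooBBBBBBBB###########BBBBBBBBBBBBB#############BBBBooooo
  60 ooBBBBBBB##........##BBBBBBBBBBBBB#############BBBBooooo
  55 ooBB#######......#######BBBB##########.......####BBooooo
  50 ooBBBBBB##############BBBBBBBB##################BBBooooo
  45 ooBBBBBBB#..........##BBBBBBBBBBB###...........#BBBooooo
  40 ooBBBBBBB#############BBBBBBBBBBB###############BBBooooo
  35 ooBB######..........####BBBB########..........###BBooooo
  30 ooBBBBBB##############B#BBBBB####################BBooooo
  25 ooBBBBBBB#..........##BBBBBBBBBBB###...........#BBBooooo
  20 ooBBBBBB.#############BBBBBBBBBBB###############BBBooooo
  15 ooBBBBBB.#..........##BBBBBBBBBBB###..........##BBBooooo
  10 ooWWWWWW.#############WWWWWWWWWWWW#########...##WWWWoooo
   5 oWWWWWWWWWWWWWWWWWWWWWWWWWWWWWWWWWWWWWWWWWWWWWWWWWWWoooo
   0 ooo###############################################oooooo
  -5 ooo##############################################ooooooo
d/300 [-0.3328, -1.4019, -0.0723] turn/90 0.0055 (cur yaw 83.2) dist 432.8
```

Both heels lie flat on the low ledge at y about −52 and +52. I'll press more gently next time. Now heel2.

>>> send_rows --pt "0 -0.05 -0.07 0 0.6" --pt "-0.03 -0.18 -0.07 0 0.6" --pt "-0.06 -0.3 -0.07 0 0.6" --pt "-0.09 -0.43 -0.07 0 0.6" --pt "-0.12 -0.56 -0.07 0 0.6" --pt "-0.15 -0.68 -0.07 0 0.6" --pt "-0.167 -0.7 -0.07 0 0.6"

```text
time: 27.15
position: [472.1, -37.4, 231.1]
ee_rot: [-0.002, 0.062, 0.998, -0.001]
force: [-0.1, -0.2, 0.1]
finger_gap: 0.802
grip_force: 0.0
```

>>> send_rows --pt "-0.03 -0.13 0 0 0.6" --pt "-0.06 -0.26 0 0 0.6" --pt "-0.09 -0.39 0 0 0.6" --pt "-0.12 -0.52 0 0 0.6" --pt "-0.15 -0.65 0 0 0.6" --pt "-0.167 -0.7 0 0 0.6" --pt "-0.167 -0.7 0 0 0.6" --pt "-0.167 -0.7 0 0 0.6"

```text
time: 27.82
position: [496.7, -246.9, 231.4]
ee_rot: [-0.002, 0.06, 0.998, 0.001]
force: [-0.3, -0.6, -0.3]
finger_gap: 0.801
grip_force: 0.0
```

```bash
python3 w.py w10; python3 asc.py w10 mould 74|sed -n '3,20p'; python3 -c "
from h import *
go(mp(-5,-42,57),82.7)"
```

```text
27.8167 [ 496.7 -246.9  231.4] [-0.58  0.16 -0.18  1.24  0.   -0.46] [-0.3 -0.6 -0.3] 0.801
  40 oooW...WWWWWWWWWWWWWWWWWWWWWWWWWWWWWWWWWWWWWWWWWWWWWWWWWWWWWWWWWWWWWWWWWWWWWWWWWWWW..Wooooo
  35 oooWWWWWWWW.###.WWWWWWWWWWWWWWWW.###.WWWWWWWWWWWWWWWWWWWWWWWWWWWWWWWWWWWWWWWWWWWWWWWWWooooo
  30 oooWWWWWW#########WWWWWWWWWWWW#########WWWWWWWWWWWWWW....WWWWWWWWWWWWWWW.....WWWWWWWWWWoooo
  25 oooWWWWW###########WWWWWWWWWW###########WWWWWWWWWW.........WWWWWWWWWWW.........WWWWWWWWoooo
  20 oooWWWW.##.......###WWWWWWWW.##.......##.WWWWWWWW....W......WWWWWWWWW...........WWWWWWWoooo
  15 oooWWWW#############.WWWWWWW#############WWWWWWW.WWWWWWWWW...WWWWWWWWWWWWWWW.....WWWWWWoooo
  10 oooWWWW##.........###WWWWWWW#####.#...###WWWWWWWWWWWWWWWWWW..WWWWWWWWWWWWWWWWW...WWWWWWoooo
   5 oooWWWW##...#.#######WWWWWWW##.........##WWWWWWWW.WWWWWWWWW..WWWWWWW.WWWWWWWWW...WWWWWWoooo
   0 oooWWWW##############WWWWWWW#############WWWWWWWW.WWWWWWWWWW.WWWWWWW.WWWWWWWWW...WWWWWWoooo
  -5 oooWWWW#...........##WWWWWWW#...........#WWWWWWWW.WWWWWWWWWW.WWWWWWW.WWWWWWWWW...WWWWW..ooo
 -10 oooWWWW##############WWWWWWW#############WWWWWWWW.WWWWWWWWWW.WWWWWWW.WWWWWWWWW...WWWWW....o
 -15 oooWWWW##..........##WWWWWWW#..........##WWWWWWWW.WWWWWWWWWW.WWWWWWW.WWWWWWWWW...WWWWW....o
 -20 oooWWWW##############WWWWWWW#############WWWWWWWW.WWWWWWWWWW.WWWWWWW.WWWWWWWWW...WWWWWW...o
 -25 oooWWWW#...........##WWWWWWW#..........##WWWWWWWW.WWWWWWWWWW.WWWWWWW.WWWWWWWWW...WWWWWW...W
 -30 oooWWWW##############WWWWWWW#############WWWWWWWW.........WW.WWWWWWW.........W...WWWWWW...W
 -35 oooWWWWW#############WWWWWWW#############.WWWWWWWWWWWWWWWWWW.WWWWWWWWWWWWWWWWW...WWWWWW....
 -40 oooWWWWWWWWWWWWWWWWWWWWWWWWWWWWWWWW.........W.WWWWWWWWWWWWWWWWWWWWWWWWWWWWWWWWWWWWWWWWW...#
 -45 oooW..WWWWWWWWWWWWWWWWWWWWWW.WWW...............WWWWWWWWWWWWWWWWWWWWWWWWWWWWWWWWWWWW..W.###o
d/300 [-0.0731, -0.0058, 0.5824] turn/90 0.0052 (cur yaw 83.2) dist 176.1
```

Heel2 is in place, its centre about y = −43. I'll grip it.

>>> send_rows --pt "-0.073 -0.006 0.12 0.005 0.6" --pt "-0.073 -0.006 0.24 0.005 0.6" --pt "-0.073 -0.006 0.36 0.005 0.6" --pt "-0.073 -0.006 0.45 0.005 0.6" --pt "-0.073 -0.006 0.52 0.005 0.6" --pt "-0.073 -0.006 0.56 0.005 0.6" --pt "-0.073 -0.006 0.58 0.005 0.6" --pt "-0.073 -0.006 0.58 0.005 0.6" --pt "-0.073 -0.006 0.58 0.005 -0.5" --pt "-0.073 -0.006 0.58 0.005 -0.5" --pt "-0.073 -0.006 0.58 0.005 -0.5" --pt "-0.073 -0.006 0.58 0.005 -0.5" --force 50

```text
time: 28.87
position: [520.2, -252.2, 61.4]
ee_rot: [0.002, 0.063, 0.998, -0.001]
force: [-0.4, 1.0, 2.6]
finger_gap: 0.614
grip_force: 52.7
```

>>> send_rows --pt "0 0 0 0 -0.5" --pt "0 0 -0.03 0 -0.5" --pt "0 0 -0.06 0 -0.5" --pt "0 0 -0.15 0 -0.5" --pt "0 0 -0.27 0 -0.5" --pt "0 0 -0.4 0 -0.5" --pt "0 0 -0.52 0 -0.5" --pt "0 0 -0.62 0 -0.5" --pt "0 0 -0.67 0 -0.5" --pt "0 0 -0.67 0 -0.5"

```text
time: 29.7
position: [521.2, -253.1, 266.6]
ee_rot: [0.004, 0.063, 0.998, -0.002]
force: [0.5, 0.1, 0.4]
finger_gap: 0.617
grip_force: 52.7
```

```bash
python3 -c "
from h import *
p=slot('hi',52,up=40);print(p);go([p[0],p[1],260],83.2);go(p,83.2)"
```

```text
[585.89186456 268.98345633 172.75276877]
d/300 [0.0066, 1.7536, 0.0145] turn/90 -0.0053 (cur yaw 82.7) dist 526.1
d/300 [0.0092, 1.7548, 0.3053] turn/90 -0.0053 (cur yaw 82.7) dist 534.4
```

>>> send_rows --pt "0 0.1 0 0 -0.5" --pt "0 0.22 0 0 -0.5" --pt "0 0.34 0 0 -0.5" --pt "0 0.46 0 0 -0.5" --pt "0 0.58 0 0 -0.5" --pt "0 0.7 0 0 -0.5" --pt "0 0.82 0 0 -0.5" --pt "0.003 0.877 0.005 -0.005 -0.5"

```text
time: 30.37
position: [550.2, 13.2, 257.8]
ee_rot: [-0.001, 0.058, 0.998, 0.001]
force: [0.4, 0.2, -1.5]
finger_gap: 0.613
grip_force: 52.8
```

>>> send_rows --pt "0 0.12 0 0 -0.5" --pt "0 0.24 0 0 -0.5" --pt "0 0.36 0 0 -0.5" --pt "0 0.48 0 0 -0.5" --pt "0 0.6 0 0 -0.5" --pt "0 0.7 0 0 -0.5" --pt "0 0.8 0 0 -0.5" --pt "0.003 0.86 0.005 0 -0.5" --pt "0.003 0.877 0.005 0 -0.5" --pt "0.003 0.877 0.005 0 -0.5" --pt "0.003 0.877 0.005 0 -0.5"

```text
time: 31.28
position: [580.8, 270.2, 256.5]
ee_rot: [-0.001, 0.059, 0.998, -0.001]
force: [-0.1, -0.0, -0.3]
finger_gap: 0.617
grip_force: 52.8
```

```bash
python3 w.py w11; python3 -c "
from h import *
go(slot('hi',52,up=40),83.2)
wcam('w11')
im=cv2.imread('pics/w11.png')
print((im[240:420:15,200:440:6].max(2)<75).astype(int).tolist().__str__().replace(', ','').replace('][','\n'))"; python3 asc.py w11 board 22|tail -20
```

```text
31.2833 [580.8 270.2 256.5] [ 0.33  0.29  0.05  1.33 -0.    0.45] [-0.1 -0.  -0.3] 0.617
d/300 [-0.0168, -0.0003, 0.2804] turn/90 -0.0007 (cur yaw 83.1) dist 84.3
[[0000000000000000000000000000000000000000
0111111100111111111111111111111100000000
0000000000111111111111111111111100000000
0000000000111111111111111111111100000000
0000000000111000000000000000011100000000
0000001001111111111111111111111110010000
0000110011111000000000000000011111001100
0001100011111000000000000000011111000110
1111111111011111111111111111111011111111
1111111111001111111111111111110011111111
1111111110000001111111111110000001111111
1111111110000000000000000000000001111111]]
  90 ooooBBBBBBBBBBBBBBBBBBBBBBBBBBBBBBBBBBBBBBBBBBBBBBBB.ooo
  85 ooooBB####################BBBB####################BBoooo
  80 ooooBBBBBBBB##########BBBBBBBBBBBBBB###########BBBBBoooo
  75 ooooBBBBBBBB###########BBBBBBBBBBBBB###########BBBBB.ooo
  70 ooooBBBBBBB############BBBBBBBBBBBB############BBBBB.ooo
  65 ooooBB####################BBBB####################BBoooo
  60 ooooBBBBB##........#####BBBBBBBBBBB#############BBBB.ooo
  55 ooooBBBBB##........####BBBBBBBBBBBB###.......###BBBB.ooo
  50 ooooBBBBB##############BBBBBBBBBBBB#############BBBBoooo
  45 ooooBB.###.WWWWWWW..######BBBB######..........####BB.ooo
  40 ooooBBBBB##############BBBBBBBBBBBB#############BBBBoooo
  35 ooooBBBBB#WWWWWWWWWW###BBBBBBBBBBBB#..........##BBBBoooo
  30 ooooBBBBB##############BBBBBBBBBBBB#############BBBB.ooo
  25 ooooWWWW.#...WWW....###.BBBBBBWWWWW#..........##....oooo
  20 oooWWWWWW##########.###WWWWWWWWWWWW#############WWWW.ooo
  15 oooWWWWWW#..........##.WWWWWWWWWWWW#..........##WWWWWooo
  10 oooWWWWW.#.##.......##WWWWWWWWWWWWW#############WWWWWooo
   5 oooooooooooooooooooooooooooooooooooooooooooooooooooooooo
   0 oooooooooooooooooooooooooooooooooooooooooooooooooooooooo
  -5 oooooooooooooooooooooooooooooooooooooooooooooooooooooooo
```

>>> send_rows --pt "-0.017 0 0.1 0 -0.5" --pt "-0.017 0 0.18 0 -0.5" --pt "-0.017 0 0.25 0 -0.5" --pt "-0.017 0 0.28 0 -0.5" --pt "-0.017 0 0.28 0 -0.5" --pt "-0.017 0 0.28 0 -0.5" --force 30

```text
time: 31.83
position: [586.6, 269.4, 173.9]
ee_rot: [-0.0, 0.06, 0.998, -0.0]
force: [-0.4, 0.7, -0.9]
finger_gap: 0.612
grip_force: 52.8
```

>>> send_rows --pt "0 0 0.015 0 -0.5" --pt "0 0 0.03 0 -0.5" --pt "0 0 0.045 0 -0.5" --pt "0 0 0.06 0 -0.5" --pt "0 0 0.07 0 -0.5" --pt "0 0 0.08 0 -0.5" --pt "0 0 0.09 0 -0.5" --pt "0 0 0.1 0 -0.5" --pt "0 0 0.11 0 -0.5" --pt "0 0 0.12 0 -0.5"

```text
time: 32.67
position: [584.1, 271.2, 140.2]
ee_rot: [-0.002, 0.059, 0.998, 0.001]
force: [-9.1, -0.3, 11.8]
finger_gap: 0.614
grip_force: 62.2
```

>>> send_rows --pt "0 0 0.008 0 -0.5" --pt "0.004 0 0.014 0 -0.5" --pt "0.01 0 0.018 0 -0.5" --pt "0.016 0 0.022 0 -0.5"

```text
time: 33.0
position: [583.9, 271.5, 135.2]
ee_rot: [0.003, 0.059, 0.998, 0.001]
force: [-3.0, -0.3, 11.2]
finger_gap: 0.613
grip_force: 63.3
```

>>> send_rows --pt "0 0 0 0 0.7" --pt "0 0 0 0 0.7" --pt "0 0 0 0 0.7" --pt "0 0 0 0 0.7" --pt "0 0 -0.05 0 0.7" --pt "0 0 -0.15 0 0.7" --pt "0 0 -0.25 0 0.7" --pt "0.1 0 -0.3 0 0.7" --pt "0.15 0 -0.3 0 0.7" --pt "0.15 0 -0.3 0 0.7"

```text
time: 33.83
position: [535.4, 276.8, 222.6]
ee_rot: [0.0, 0.059, 0.998, 0.0]
force: [0.0, -0.4, -1.6]
finger_gap: 0.849
grip_force: 0.0
```

```bash
python3 w.py w12; python3 asc.py w12 board 22 | tail -40;  python3 -c "
from h import *
go(mp(-25,-126,245),82.7)"
```

```text
33.8333 [535.4 276.8 222.6] [ 0.37  0.24 -0.09  1.24  0.    0.49] [ 0.  -0.4 -1.6] 0.849
 190 ooo######################BBBBBBBBBBBBBBBBBBBBBBBBBBB.ooo
 185 oooo.####BBBB#############BBBBBBBBBBBBBBBBBBBBBBBBBB.ooo
 180 ooooBBBBBBBBBB#######.####BBBBBBBBBBBBBBBBBBBBBBBBBB.ooo
 175 ooooBB##BBBBB#BB###...####BBBBBBBBBBBBB####.BBBBBBBBBooo
 170 ooooBB########BBB##...#####BBB####################BB.ooo
 165 ooooBBBBBBBBBBBBBB##..#####BBBBBBBBB###########BBBBBBooo
 160 ooooBBBBBBBBBBBBBBB#...####BBBBBBBB###......####BBBB.ooo
 155 ooooBBBBBBBBBBBBBBB##..####BBBBBBBB###.......###BBBBoooo
 150 ooooBB########BBBB###...##BBBB####################BB.ooo
 145 ooooBBBBBBBBBBBBBBBBBB..##BBBBBBBBB#...........#BBBBoooo
 140 ooooBBBBBBBBBBBBBBBBBBB..#BBBBBBBBB#############BBBB.ooo
 135 ooooBBBBBBBBBBBBBBBBBBBBBBBBBBBBBBB#...........#BBBB.ooo
 130 ooooBB########BBBB########BBBB####################BBoooo
 125 ooooBBBBBBBBBBBBBBBBBBBBBBBBBBBBBBB#...........#BBBB.ooo
 120 ooooBBBBBBBBBBBBBBBBBBBBBBBBBBBBBBB#############BBBBoooo
 115 ooooBBBBBBBBBBBBBBBBBBBBBBBBBBBBBBB#..........##BBBB.ooo
 110 oooWWWWWWWWWWW
[... 841 characters left out ...]
BBBoooo
  40 ooooBB####################BBBB####################BBoooo
  35 ooooBBBB.#..........###BBBBBBBBBBB##..........##BBBB.ooo
  30 ooooBBBBB##############BBBBBBBBBBBB#############BBBBoooo
  25 ooooBBBBB#..........###BBBBBBBBBBBB#..........##BBBB.ooo
  20 ooooWWWW.##############.WWWWWW...WW#############.BBB.ooo
  15 oooWWWWW.#..........###WWWWWWWWWWW.#..........##.....ooo
  10 ooWWWWWW.########...##WWWWWWWWWWWWW#############WWWWWooo
   5 ooooWW.................WWW..........................oooo
   0 oooooooooooooooooooooooooooooooooooooooooooooooooooooooo
  -5 oooooooooooooooooooooooooooooooooooooooooooooooooooooooo
d/300 [-0.0753, -2.029, -0.0785] turn/90 0.006 (cur yaw 83.2) dist 609.6
```

Heel2 is seated on the high ledge at y about 28 to 80. Last is heel1.

>>> send_rows --pt "-0.01 -0.03 -0.08 0 0.6" --pt "-0.01 -0.15 -0.08 0 0.6" --pt "-0.02 -0.28 -0.08 0 0.6" --pt "-0.025 -0.41 -0.08 0 0.6" --pt "-0.03 -0.54 -0.08 0 0.6" --pt "-0.035 -0.67 -0.08 0 0.6" --pt "-0.038 -0.8 -0.08 0 0.6" --pt "-0.038 -0.93 -0.08 0 0.6" --pt "-0.038 -1 -0.08 0 0.6"

```text
time: 34.63
position: [512.7, -26.9, 244.0]
ee_rot: [-0.001, 0.061, 0.998, -0.001]
force: [0.8, 0.2, -0.7]
finger_gap: 0.801
grip_force: 0.0
```

>>> send_rows --pt "-0.006 -0.13 0 0 0.6" --pt "-0.01 -0.26 0 0 0.6" --pt "-0.015 -0.39 0 0 0.6" --pt "-0.02 -0.52 0 0 0.6" --pt "-0.025 -0.65 0 0 0.6" --pt "-0.03 -0.78 0 0 0.6" --pt "-0.035 -0.9 0 0 0.6" --pt "-0.038 -1 0 0 0.6" --pt "-0.038 -1 0 0 0.6" --pt "-0.038 -1 0 0 0.6"

```text
time: 35.47
position: [488.2, -324.3, 243.6]
ee_rot: [-0.001, 0.061, 0.998, 0.001]
force: [0.4, 0.1, 0.1]
finger_gap: 0.803
grip_force: 0.0
```

```bash
python3 w.py w13; python3 asc.py w13 mould 74|cut -c1-50|sed -n '3,20p'; python3 -c "
from h import *
go(mp(-5,-126,57),82.7)"
```

```text
35.4667 [ 488.2 -324.3  243.6] [-0.7   0.2  -0.09  1.28  0.   -0.57] [0.4 0.1 0.1] 0.803
  40 oWW..WWWWWWWWWWWWWWWWWWWWWWWWWWWWWWWWWWWWWWWW
  35 o.WWWWWWWWWW.#..WWWWWWWWWWWWWWWWWWWWWWWWWWWWW
  30 o.WWWWWWW.########WWWWWWWWWWWWW.....WWWWWWWWW
  25 oWWWWWWW###########WWWWWWWWWW.........WWWWWWW
  20 oWWWWWW.##.......##.WWWWWWWW...WWW.....WWWWWW
  15 o.WWWWW#############WWWWWWW..WWWWWWWW...WWWWW
  10 oWWWWWW##..........#WWWWWWW.WWWWWWWWWW..WWWWW
   5 oWWWWWW##...#.##.###WWWWWWWW.WWWWWWWWWW.WWWWW
   0 oWWWWWW#############WWWWWWWWWWWWWWWWWWW.WWWWW
  -5 o.WWWWW#...........#WWWWWWWWWWWWWWWWWWW.WWWWW
 -10 oWWWWWW#############WWWWWWWWWWWWWWWWWWW.WWWWW
 -15 oWWWWWW##..W.......#WWWWWWWWWWWWWWWWWWW.WWWWW
 -20 o.WWWWW#############WWWWWWWWWWWWWWWWWWW.WWWWW
 -25 oWWWWWW#...........#WWWWWWWW.WWWWWWWWWW.WWWWW
 -30 oWWWWWW#############.WWWWWWWW........WW.WWWWW
 -35 oWWWWWW#############..WWWWWWWWWWWWWWWWW.WWWWW
 -40 o.WWWWWWWWWWWWWW..........WWWWWWWWWWWWWWWWWWW
 -45 oWW..WWWW.WWWW..............WWWWWWWWWWWWWWWWW
d/300 [-0.0673, -0.0277, 0.6224] turn/90 0.0043 (cur yaw 83.1) dist 188.0
```

>>> send_rows --pt "-0.067 -0.028 0.12 0.004 0.6" --pt "-0.067 -0.028 0.24 0.004 0.6" --pt "-0.067 -0.028 0.36 0.004 0.6" --pt "-0.067 -0.028 0.47 0.004 0.6" --pt "-0.067 -0.028 0.55 0.004 0.6" --pt "-0.067 -0.028 0.6 0.004 0.6" --pt "-0.067 -0.028 0.62 0.004 0.6" --pt "-0.067 -0.028 0.62 0.004 0.6" --pt "-0.067 -0.028 0.62 0.004 -0.5" --pt "-0.067 -0.028 0.62 0.004 -0.5" --pt "-0.067 -0.028 0.62 0.004 -0.5" --pt "-0.067 -0.028 0.62 0.004 -0.5" --force 50

```text
time: 36.52
position: [508.5, -333.6, 60.5]
ee_rot: [0.001, 0.063, 0.998, -0.001]
force: [1.1, -0.7, 2.1]
finger_gap: 0.615
grip_force: 52.7
```

>>> send_rows --pt "0 0 0 0 -0.5" --pt "0 0 -0.03 0 -0.5" --pt "0 0 -0.06 0 -0.5" --pt "0 0 -0.15 0 -0.5" --pt "0 0 -0.27 0 -0.5" --pt "0 0 -0.4 0 -0.5" --pt "0 0 -0.52 0 -0.5" --pt "0 0 -0.62 0 -0.5" --pt "0 0 -0.67 0 -0.5" --pt "0 0 -0.67 0 -0.5"

```text
time: 37.35
position: [509.8, -334.8, 266.7]
ee_rot: [0.004, 0.063, 0.998, -0.003]
force: [0.3, -0.5, -1.0]
finger_gap: 0.614
grip_force: 52.8
```

```bash
python3 -c "
from h import *
p=slot('hi',-52,up=40);print(p);go([p[0],p[1],260],83.2)"
```

```text
[573.60701422 165.71157026 172.75276877]
d/300 [-0.002, 1.682, 0.0129] turn/90 -0.0043 (cur yaw 82.8) dist 504.6
```

>>> send_rows --pt "0 0.1 0 0 -0.5" --pt "0 0.22 0 0 -0.5" --pt "0 0.34 0 0 -0.5" --pt "0 0.46 0 0 -0.5" --pt "0 0.58 0 0 -0.5" --pt "0 0.7 0 0 -0.5" --pt "0 0.8 0 0 -0.5" --pt "0 0.841 0.005 -0.004 -0.5"

```text
time: 38.02
position: [538.1, -78.9, 257.5]
ee_rot: [-0.001, 0.058, 0.998, 0.001]
force: [0.1, -0.5, -0.6]
finger_gap: 0.616
grip_force: 52.9
```

>>> send_rows --pt "0 0.12 0 0 -0.5" --pt "0 0.24 0 0 -0.5" --pt "0 0.36 0 0 -0.5" --pt "0 0.48 0 0 -0.5" --pt "0 0.6 0 0 -0.5" --pt "0 0.7 0 0 -0.5" --pt "0 0.8 0 0 -0.5" --pt "-0.002 0.841 0.005 0 -0.5" --pt "-0.002 0.841 0.005 0 -0.5" --pt "-0.002 0.841 0.005 0 -0.5"

```text
time: 38.85
position: [569.1, 167.4, 255.9]
ee_rot: [-0.001, 0.059, 0.998, -0.001]
force: [-0.2, -0.3, -1.2]
finger_gap: 0.614
grip_force: 52.9
```

```bash
python3 w.py w14; python3 -c "
from h import *
go(slot('hi',-52,up=40),83.2)
im=cv2.imread('pics/w14.png')
print((im[240:420:15,200:440:6].max(2)<75).astype(int).tolist().__str__().replace(', ','').replace('][','\n'))"
```

```text
38.85 [569.1 167.4 255.9] [ 0.18  0.21 -0.06  1.3  -0.    0.3 ] [-0.2 -0.3 -1.2] 0.614
d/300 [-0.0156, -0.0013, 0.2782] turn/90 -0.0005 (cur yaw 83.2) dist 83.6
[[0000000000000000000000000000000000000111
0000000000011111111111111111111001111111
0000000000111111111111111111111100000001
0000000000111000000000000000011100000000
0000000000111111111111111111111100000000
0000011001111111111111111111111110010000
0000110011111000000000000000011111001100
0001100111111111111111111111111111000110
1111111111011111111111111111111011111111
1111111111001110000000000001110011111111
1111111110000011111111111111000001111111
1111111110000000000000000000000001111111]]
```

>>> send_rows --pt "-0.016 -0.001 0.1 0 -0.5" --pt "-0.016 -0.001 0.18 0 -0.5" --pt "-0.016 -0.001 0.25 0 -0.5" --pt "-0.016 -0.001 0.278 0 -0.5" --pt "-0.016 -0.001 0.278 0 -0.5" --pt "-0.016 -0.001 0.278 0 -0.5" --force 30

```text
time: 39.4
position: [574.4, 165.9, 173.9]
ee_rot: [-0.0, 0.06, 0.998, -0.0]
force: [0.4, -0.5, 0.1]
finger_gap: 0.614
grip_force: 52.9
```

>>> send_rows --pt "0 0 0.015 0 -0.5" --pt "0 0 0.03 0 -0.5" --pt "0 0 0.045 0 -0.5" --pt "0 0 0.06 0 -0.5" --pt "0 0 0.07 0 -0.5" --pt "0 0 0.08 0 -0.5" --pt "0 0 0.09 0 -0.5" --pt "0 0 0.1 0 -0.5" --pt "0 0 0.11 0 -0.5" --pt "0 0 0.12 0 -0.5"

```text
time: 40.23
position: [572.1, 167.5, 139.7]
ee_rot: [-0.002, 0.059, 0.998, 0.0]
force: [-9.4, -0.0, 12.7]
finger_gap: 0.615
grip_force: 62.8
```

>>> send_rows --pt "0 0 0.008 0 -0.5" --pt "0.004 0 0.014 0 -0.5" --pt "0.01 0 0.018 0 -0.5" --pt "0.016 0 0.022 0 -0.5"

```text
time: 40.57
position: [572.2, 167.7, 135.2]
ee_rot: [0.003, 0.059, 0.998, 0.0]
force: [-3.5, -1.1, 13.5]
finger_gap: 0.614
grip_force: 64.5
```

>>> send_rows --pt "0 0 0 0 0.7" --pt "0 0 0 0 0.7" --pt "0 0 0 0 0.7" --pt "0 0 0 0 0.7" --pt "0 0 -0.05 0 0.7" --pt "0 0 -0.15 0 0.7" --pt "0 0 -0.25 0 0.7" --pt "0.1 0 -0.37 0 0.7" --pt "0.2 0 -0.4 0 0.7" --pt "0.23 0 -0.4 0 0.7" --pt "0.23 0 -0.4 0 0.7"

```text
time: 41.48
position: [499.6, 176.1, 252.0]
ee_rot: [0.0, 0.059, 0.998, 0.0]
force: [-0.7, 0.5, -1.0]
finger_gap: 0.853
grip_force: 0.0
```

```bash
python3 w.py w15; python3 asc.py w15 board 22 | tail -42;  python3 -c "
from h import *
go(mp(-104,231,250),82.7)"
```

```text
41.4833 [499.6 176.1 252. ] [ 0.22  0.1  -0.2   1.27  0.    0.33] [-0.7  0.5 -1. ] 0.853
 200 ooooooooooooooooo........ooooooooo######################
 195 ooBBBBBBBBBBBBBBBBBBBBBBBBBBBBBBBB######################
 190 ooBBBBBBBBBBBBBBBBBBBBBBBBBBBBBBB##################o####
 185 ooBBBBBBBBBBBBBBBBBBBBBBBBBBBBBBB##############BBBBoo###
 180 ooBBBBBBBBBBBBBBBBBBBBBBBBBBBBBBB#####.#######BBBBBooooo
 175 ooBBBBBBBBBBB####BBBBBBBBBBBBBBB######..#####BBBBBBooooo
 170 ooBB####################BBBB##########...########BBooooo
 165 ooBBBBBBBB###########BBBBBBBBBBB#####...#######BBBBooooo
 160 ooBBBBBBB###.......##BBBBBBBBBBB#####...#######.BBBooooo
 155 ooBBBBBBB###.......###BBBBBBBBBB####...###...###BBBooooo
 150 ooBB####################BBBB########..###########BBooooo
 145 ooBBBBBBB#...........#BBBBBBBBBB###...##.......#BBBooooo
 140 ooBBBBBBB#############BBBBBBBBBB###..###########BBBooooo
 135 ooBBBBBBB#...........#BBBBBBBBBBB#.............#BBBooooo
 130 ooBB####################BBBB#####################BBooooo
 125 ooBBBBBBB#..........##BBBBBBBBBBB###...........#BBBooooo
 120 ooBBBBBBB#####
[... 964 characters left out ...]
BBBooooo
  40 ooBB###B##############BBBBBBBBBBB###############BBBooooo
  35 ooBB######..........####BBBB########...........##BBooooo
  30 ooBBBBBBB#############BBBBBBBBBBB###############BBBooooo
  25 ooBBBBBBB#..........##BBBBBBBBBBB###...........#BBBooooo
  20 ooBBBBBBB#############BBBBBBBBBBB###############BBBooooo
  15 ooWW..W..#..........##.........WW.###.........##WWWooooo
  10 oWWWWWWW.#############WWWWWWWWWWWW##############WWWWoooo
   5 ooo...............................WWWWWWWWWWWW.WWWWWoooo
   0 ooo.#ooooooooooooooooooooooooooooooooooooooooo##.ooooooo
  -5 oooooooooooooooooooooooooooooooooooooooooooooooooooooooo
d/300 [0.0977, -0.4894, 0.003] turn/90 0.0058 (cur yaw 83.2) dist 149.7
```

All four heels lie flat against the ledges and inside the sides. Now I'll push the lever home with shut fingers.

>>> send_rows --pt "0.03 -0.12 0 0.006 -1" --pt "0.06 -0.24 0 0.006 -1" --pt "0.09 -0.36 0 0.006 -1" --pt "0.12 -0.47 0 0.006 -1" --pt "0.13 -0.49 0.003 0.006 -1" --pt "0.13 -0.49 0.003 0.006 -1" --pt "0.13 -0.49 0.003 0.006 -1" --pt "0.13 -0.49 0.003 0.006 -1"

```text
time: 42.2
position: [445.7, 34.9, 249.6]
ee_rot: [-0.0, 0.064, 0.998, 0.0]
force: [1.5, -0.6, 0.2]
finger_gap: 0.003
grip_force: 0.0
```

```bash
python3 -c "
from h import *
go(mp(-114,231,114),82.7)"
```

```text
d/300 [0.0044, -0.0013, 0.4519] turn/90 -0.0004 (cur yaw 82.7) dist 135.6
```

>>> send_rows --pt "0.004 0 0.12 0 -1" --pt "0.004 0 0.24 0 -1" --pt "0.004 0 0.36 0 -1" --pt "0.004 0 0.45 0 -1" --pt "0.004 0 0.452 0 -1" --pt "0.004 0 0.452 0 -1"

```text
time: 42.7
position: [442.6, 35.6, 113.3]
ee_rot: [-0.002, 0.063, 0.998, 0.0]
force: [0.9, -0.6, 0.4]
finger_gap: 0.001
grip_force: 0.0
```

>>> send_rows --pt "-0.04 0 0 0 -1" --pt "-0.08 0 0 0 -1" --pt "-0.12 0 0 0 -1" --pt "-0.16 0 0 0 -1" --pt "-0.2 0 0 0 -1" --pt "-0.24 0 0 0 -1" --pt "-0.28 0 0 0 -1" --pt "-0.32 0 0 0 -1" --pt "-0.35 0 0 0 -1" --pt "-0.38 0 0 0 -1" --pt "-0.4 0 0 0 -1" --pt "-0.4 0 0 0 -1"

```text
time: 43.7
position: [564.2, 18.9, 114.3]
ee_rot: [0.0, 0.064, 0.998, -0.0]
force: [-0.4, 0.5, 0.1]
finger_gap: -0.001
grip_force: 0.1
```

>>> send_rows --pt "-0.008 0 0 0 -1" --pt "-0.014 0 0 0 -1" --pt "-0.02 0 0 0 -1" --pt "-0.02 0 0 0 -1"

```text
time: 44.03
position: [566.7, 18.7, 114.2]
ee_rot: [-0.002, 0.064, 0.998, 0.0]
force: [-5.3, 0.6, -0.3]
finger_gap: 0.001
grip_force: 2.7
```

>>> send_rows --pt "-0.006 0 0 0 -1" --pt "-0.012 0 0 0 -1" --pt "-0.012 0 0 0 -1"

```text
time: 44.28
position: [566.9, 18.6, 114.0]
ee_rot: [-0.005, 0.064, 0.998, 0.0]
force: [-11.9, 2.1, 6.1]
finger_gap: 0.001
grip_force: 6.1
```

```bash
python3 -c "
from h import *
go(mp(8,231,114),82.7)"
```

```text
d/300 [0.0058, 0.0014, 0.0002] turn/90 -0.0006 (cur yaw 82.6) dist 1.8
```

The lever is home at its stop. I'll retreat, then turn and line up over the open cover's handle.

>>> send_rows --pt "0.04 0 0 0 -1" --pt "0.06 0 0 0 -1" --pt "0.06 0 -0.12 0 -1" --pt "0.06 0 -0.24 0 -1" --pt "0.06 0 -0.36 0 -1" --pt "0.06 0 -0.48 0 -1" --pt "0.06 0 -0.6 0 -0.39" --pt "0.06 0 -0.69 0 -0.39" --pt "0.06 0 -0.69 0 -0.39" --pt "0.06 0 -0.69 0 -0.39"

```text
time: 45.12
position: [556.6, 20.0, 325.1]
ee_rot: [0.004, 0.064, 0.998, -0.0]
force: [0.1, 0.4, -0.0]
finger_gap: 0.305
grip_force: 0.0
```

```bash
python3 -c "
from h import *
go([610,-220.6,320],-7.3)"
```

```text
d/300 [-0.2791, -0.7725, 0.0191] turn/90 0.9993 (cur yaw 82.6) dist 246.5
```

>>> send_rows --pt "-0.279 -0.772 0.019 0.999 -0.39" --pt "-0.279 -0.772 0.019 0.999 -0.39" --pt "-0.279 -0.772 0.019 0.999 -0.39" --pt "-0.279 -0.772 0.019 0.999 -0.39" --pt "-0.279 -0.772 0.019 0.999 -0.39" --pt "-0.279 -0.772 0.019 0.999 -0.39" --pt "-0.279 -0.772 0.019 0.999 -0.39" --pt "-0.279 -0.772 0.019 0.999 -0.39" --pt "-0.279 -0.772 0.019 0.999 -0.39" --pt "-0.279 -0.772 0.019 0.999 -0.39" --pt "-0.279 -0.772 0.019 0.999 -0.39" --pt "-0.279 -0.772 0.019 0.999 -0.39"

```text
time: 46.12
position: [607.3, -220.2, 313.9]
ee_rot: [-0.001, 0.729, 0.684, -0.001]
force: [-0.6, 1.1, 0.1]
finger_gap: 0.308
grip_force: 0.0
```

```bash
python3 w.py w16; python3 -c "
from h import *
wcam('w16')
for a in (1.66,1.70,1.74):
  print(a,proj([mp(62-150*np.cos(a),y,66+150*np.sin(a)) for y in (-66,0,66)],'w16').round().tolist())
im=cv2.imread('pics/w16.png')
for v in (120,160,200,240,280): print(v,[ (u,int(im[v,u].max())) for u in range(280,370,5)])
go([610,-220.6,206.8],-7.3)"
```

```text
46.1167 [ 607.3 -220.2  313.9] [-0.45  0.29  0.16  1.45 -0.    1.19] [-0.6  1.1  0.1] 0.308
1.66 [[311.0, 320.0], [316.0, 239.0], [322.0, 144.0]]
1.7 [[319.0, 320.0], [325.0, 240.0], [331.0, 145.0]]
1.74 [[327.0, 320.0], [333.0, 240.0], [340.0, 145.0]]
120 [(280, 251), (285, 252), (290, 251), (295, 251), (300, 252), (305, 249), (310, 111), (315, 159), (320, 124), (325, 252), (330, 252), (335, 187), (340, 184), (345, 182), (350, 174), (355, 173), (360, 182), (365, 180)]
160 [(280, 149), (285, 149), (290, 151), (295, 151), (300, 152), (305, 102), (310, 104), (315, 106), (320, 135), (325, 60), (330, 32), (335, 47), (340, 28), (345, 192), (350, 179), (355, 171), (360, 169), (365, 184)]
200 [(280, 147), (285, 147), (290, 148), (295, 232), (300, 251), (305, 101), (310, 156), (315, 138), (320, 182), (325, 18), (330, 38), (335, 29), (340, 173), (345, 190), (350, 184), (355, 173), (360, 170), (365, 184)]
240 [(280, 117), (285, 248), (290, 247), (295, 247), (300, 162), (305, 152), (310, 157), (315, 122), (320, 60), (325, 16), (330, 17), (335, 81), (340, 185), (345, 171), (350, 189), (355, 180), (360, 175), (365, 172)]
280 [(280, 243), (285, 247), (290, 245), (295, 245), (300, 116), (305, 105), (310, 101), (315, 177), (320, 27), (325, 37), (330, 28), (335, 190), (340, 186), (345, 175), (350, 172), (355, 179), (360, 181), (365, 177)]
d/300 [-0.001, 0.0099, 0.3571] turn/90 0.0379 (cur yaw -3.9) dist 107.2
```

View pics/w16.png

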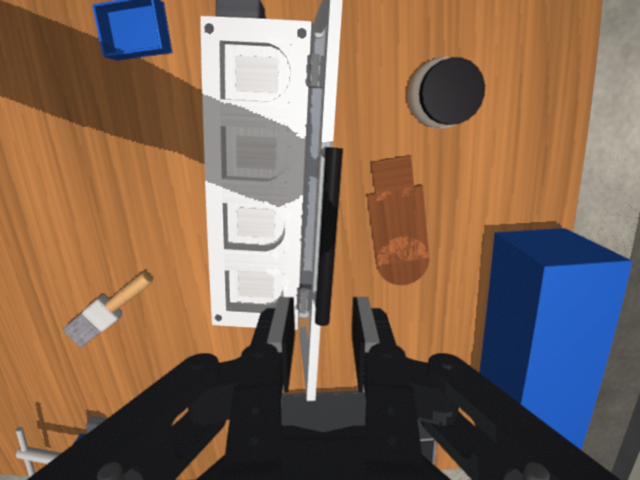

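The bar is centred at about (327,240), so the cover is near 1.71 rad, and all the cavities are empty. I'll grip the bar.

>>> send_rows --pt "-0.001 0.012 0.1 0.038 -0.39" --pt "-0.001 0.012 0.2 0.038 -0.39" --pt "-0.001 0.012 0.29 0.038 -0.39" --pt "-0.001 0.012 0.34 0.038 -0.39" --pt "-0.001 0.012 0.363 0.038 -0.39" --pt "-0.001 0.012 0.363 0.038 -0.39" --pt "-0.001 0.012 0.363 0.038 -1" --pt "-0.001 0.012 0.363 0.038 -1" --pt "-0.001 0.012 0.363 0.038 -1" --pt "-0.001 0.012 0.363 0.038 -1" --pt "-0.001 0.012 0.363 0.038 -1" --force 40

```text
time: 47.08
position: [611.4, -220.8, 207.5]
ee_rot: [0.0, 0.747, 0.664, 0.0]
force: [-0.7, -0.4, -2.5]
finger_gap: 0.118
grip_force: 39.4
```

>>> send_rows --pt "0 -0.035 -0.0033 0 -1" --pt "0 -0.07 -0.0042 0 -1" --pt "0 -0.105 -0.0026 0 -1" --pt "0 -0.1395 0.0015 0 -1" --pt "0 -0.174 0.008 0 -1" --pt "0 -0.208 0.017 0 -1" --pt "0 -0.241 0.028 0 -1" --pt "0 -0.273 0.0415 0 -1" --pt "0 -0.305 0.057 0 -1" --pt "0 -0.335 0.075 0 -1" --pt "0 -0.363 0.095 0 -1" --pt "0 -0.39 0.117 0 -1"

```text
time: 48.08
position: [494.6, -206.5, 173.7]
ee_rot: [0.001, 0.747, 0.664, 0.001]
force: [1.1, 2.5, 6.0]
finger_gap: 0.12
grip_force: 41.6
```

>>> send_rows --pt "0 -0.026 0.024 0 -1" --pt "0 -0.05 0.049 0 -1" --pt "0 -0.072 0.076 0 -1" --pt "0 -0.092 0.105 0 -1" --pt "0 -0.11 0.135 0 -1" --pt "0 -0.126 0.166 0 -1" --pt "0 -0.14 0.198 0 -1" --pt "0 -0.1515 0.231 0 -1" --pt "0 -0.16 0.265 0 -1" --pt "0 -0.167 0.299 0 -1" --pt "0 -0.172 0.334 0 -1" --pt "0 -0.174 0.369 0 -1"

```text
time: 49.08
position: [441.9, -199.9, 59.4]
ee_rot: [-0.001, 0.747, 0.664, -0.0]
force: [1.6, 5.5, 2.2]
finger_gap: 0.122
grip_force: 46.4
```

>>> send_rows --pt "0 0 0.008 0 -1" --pt "0 0 0.016 0 -1" --pt "0 0 0.02 0 -1" --pt "0 0 0.02 0 -1"

```text
time: 49.42
position: [441.9, -199.9, 54.3]
ee_rot: [-0.002, 0.747, 0.664, -0.0]
force: [0.1, 6.5, 0.8]
finger_gap: 0.117
grip_force: 46.2
```

>>> send_rows --pt "0 0 0.008 0 -1" --pt "0 0 0.015 0 -1" --pt "0 0 0.02 0 -1" --pt "0 0 0.02 0 -1"

```text
time: 49.75
position: [441.9, -200.0, 53.5]
ee_rot: [-0.002, 0.747, 0.665, -0.001]
force: [-12.9, 12.8, 41.6]
finger_gap: 0.115
grip_force: 50.8
```

>>> send_rows --pt "0 0 0.008 0 -1" --pt "0 0 0.015 0 -1" --pt "0 0 0.02 0 -1" --pt "0 0 0.02 0 -1"

```text
time: 50.08
position: [441.6, -202.0, 48.5]
ee_rot: [-0.0, 0.747, 0.664, -0.003]
force: [-16.4, 8.4, 46.7]
finger_gap: 0.12
grip_force: 57.2
```

Force rose sharply at the stop, so the cover is shut. I'll release, rise and check everything.

>>> send_rows --pt "0 0 -0.01 0 -0.39" --pt "0 0 -0.015 0 -0.39" --pt "0 0 -0.015 0 -0.39" --pt "0 0 -0.015 0 -0.39" --pt "0 0 -0.015 0 -0.39" --pt "0 0 -0.1 0 -0.39" --pt "0 0 -0.2 0 -0.39" --pt "0 0 -0.33 0 -0.39" --pt "0 -0.1 -0.45 0 -0.39" --pt "0 -0.2 -0.57 0 -0.39" --pt "0 -0.25 -0.65 0 -0.39" --pt "0 -0.25 -0.65 0 -0.39"

```text
time: 51.08
position: [368.5, -193.4, 243.8]
ee_rot: [0.004, 0.748, 0.664, 0.0]
force: [0.7, 0.5, 0.6]
finger_gap: 0.302
grip_force: 0.0
```

```bash
python3 -c "
from station import ctrl;import cv2
from h import *
f=ctrl.grab_frame('side')['img'][:,:,::-1];cv2.imwrite('pics/side9.png',f)
a=cv2.resize(f[130:400,230:410],None,fx=2.2,fy=2.2,interpolation=cv2.INTER_CUBIC)
b=cv2.resize(ctrl.grab_frame('scene')['img'][:,:,::-1][170:360,220:420],None,fx=1.9,fy=1.9)
b=cv2.copyMakeBorder(b,0,a.shape[0]-b.shape[0],0,0,cv2.BORDER_CONSTANT)
cv2.imwrite('pics/fin.png',np.hstack([a,b]))
print((proj([mp(-55,-176,69),mp(-55,176,69),mp(58,-176,69),mp(34.9,224,124.5),mp(-88,-66,66),mp(-88,66,66)],'side')-[230,130])*2.2)
s=ctrl.state();print(s['time'],s['position'],s['force'])"; python3 asc.py side9 board 22
```

```text
[[320.69090521  30.21202694]
 [256.57619814 227.81422856]
 [237.97401012  16.24780972]
 [162.90248495 210.45197424]
 [328.90359557  90.77306348]
 [306.82741652 165.03904234]]
51.1833 [ 369.13623885 -192.85772865  239.35515782] [ 0.09895999  0.06968192 -0.90027565]Traceback (most recent call last):
  File "asc.py", line 7, in <module>
    uv=proj(ap(M,np.c_[np.full(len(ys),x),ys,np.full(len(ys),z)]),n).round().astype(int);l=''
       ~~~~^^^^^^^^^^^^^^^^^^^^^^^^^^^^^^^^^^^^^^^^^^^^^^^^^^^^^^^^^
  File "h.py", line 9, in proj
    c=CAM[n];return cv2.projectPoints(np.float64(P).reshape(-1,1,3),np.float64(c['rvec']),np.float64(c['tvec']),K(c),np.array([c['k'],0,0,0,0.]))[0][:,0]
      ~~~^^^
KeyError: 'side9'
```

View pics/fin.png

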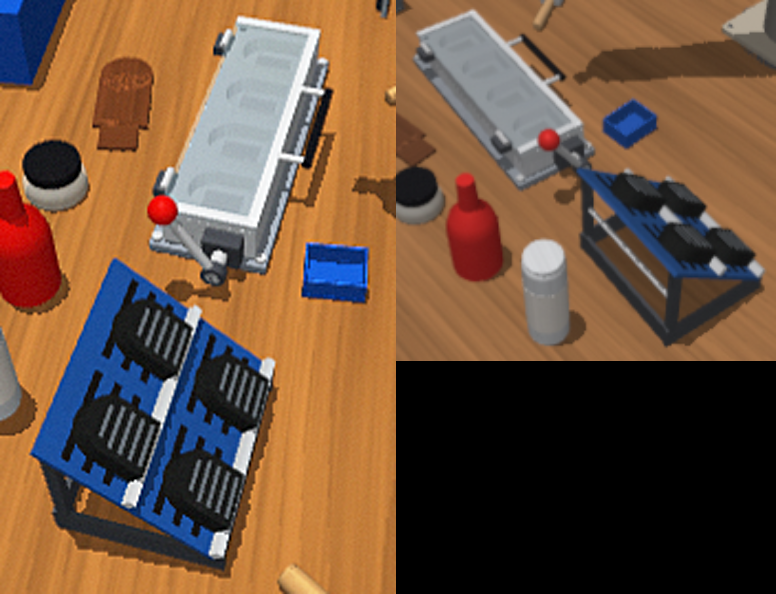

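The cover is shut, the ball is home at (163,210) as predicted, and four heels lie on the ledges. I'll do one pixel comparison of the cover and lever with the start, and hand in only if they match.

```bash
python3 - <<'E'
import cv2,numpy as np
a=cv2.imread('pics/side0.png');b=cv2.imread('pics/side9.png')
def sh(y0,y1,x0,x1):
    r=cv2.matchTemplate(cv2.resize(b[y0-6:y1+6,x0-6:x1+6],None,fx=4,fy=4,interpolation=2),cv2.resize(a[y0:y1,x0:x1],None,fx=4,fy=4,interpolation=2),cv2.TM_CCOEFF_NORMED)
    _,m,_,l=cv2.minMaxLoc(r);return (l[0]/4-6,l[1]/4-6,round(m,3))
print('handle',sh(165,212,362,384),'front edge',sh(225,240,320,352),'ball',sh(216,236,294,316),'brush',sh(150,180,404,460),'box',sh(238,268,366,400))
E
```

```text
handle (0.0, 0.0, 0.998) front edge (0.0, 0.0, 0.954) ball (0.0, 0.0, 0.998) brush (0.0, 0.0, 0.998) box (0.0, 0.0, 0.998)
```

```bash
python3 -c "
from station import ctrl
print(ctrl.finish_job())"
```

```text
the job is handed in; nothing more can be done
None
```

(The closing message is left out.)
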